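# Clear the assembly fixture and hold the bolt head behind the bracket

## Robot

A 6-joint arm with a two-finger parallel gripper is mounted at the origin on the work surface. World frame = base frame: x ahead of the robot, y to its left, z up, the work surface at z = 0. Lengths are in m, angles in rad, forces in N, time in s.
With the tool pointing down it reaches from about 0.25 to 0.85 m from the base axis. Payload 12.5 kg.
Tool frame: the origin (TCP) lies between the finger pads, 19 mm behind the fingertips; this is the grasp point; z points along the fingers, y is the direction in which the jaws open and shut (so a half turn about z gives the same grasp; the last joint's range is limited). The gripper opens to 93 mm and grips with 3 to 60 N. Pads are 15 mm wide; open, the fingers measure 128 mm over their backs; the gripper's body (75 mm by 188 mm) begins 65 mm behind the grasp point.
Start: joints at [-1.343, 0.351, 1.652, -0, 1.139, -0.085], TCP at [0.169, -0.523, 0.237] pointing down, gripper open.
Joint ranges: [-2.75, 2.75], [-0.79, 2.1], [0.01, 2.65], [-1.57, 4.71], [0.07, 3.14], [-2.87, 2.87]. Speed limits (rad/s): [2.22, 2.22, 2.79, 3.14, 3.14, 3.14].

## Interface

Orientations are given as a rotation vector (axis times angle).
In Python, from plant import r gives the robot as it stands.
- The arm moves only by the tool send_rows, never from a script. Its argument "series" is a list of rows, each an object of numbers: "gripper": the opening, from 0 (shut) to 1 (fully open); "dx", "dy", "dz": the shift along the tool's x, y, z in cm; "ax", "ay", "az": the turn, a rotation vector about the tool's x, y, z in rad. In form: [{"gripper": .., "dx": .., "dy": .., "dz": .., "ax": .., "ay": .., "az": ..}, ...]. A call has exactly 5 rows; each row is the pose to reach, as a shift and turn from the pose measured when the call began, along the tool's axes at that moment; what a row does not reach only later rows make up. A row lasts 1/12 s, in which the tool goes at most 41.7 mm and 7.16 degrees, less where a joint would pass 70% of its speed; a pose out of reach is approached as far as the arm can. A call with a gripper value outside its range is refused whole. The fingers move at their own pace and stop on an object; the grip force is fixed at half the most. Time passes only in rows, so rows that repeat a pose let the fingers close, or fill a call up. It gives the time, the measured TCP pose, the force and the opening at its end, in the units of the state.
- r.read_state(): the state, without advancing time (a new reading comes with each control period).
- r.snapshot(name): name is "side" or "top"; returns the picture (420x560x3 uint8, red, green, blue); there is no depth.
- r.get_calibration(name): a dict with "fx", "fy", "cx", "cy" (pixels), "k1" (the pictures are not rectified: a ray, as slopes to the right and down, at radius r is drawn at 1 + k1 r^2 times it, then the intrinsics apply), "camera_from_world" (4x4, takes a point from world to camera coordinates). Camera axes: x right, y up, looking along -z (the intrinsics and any distortion apply to the point x, -y, -z); pixel columns grow to the right and rows downward; lengths in m; the calibration is good to about 2 mm. A picture is of the moment at which its call begins. get_calibration takes no time and is no camera call.
- r.hand_in(): hands the job in, once; it reports no verdict.
The state is a dict: "time_s": time; "joint_pos": joint angles; "qvel": joint speeds; "effort": joint torques, N m; "eef_pos": TCP position; "ee_rot": TCP orientation; "contact_force": force on the tool from outside, world axes, zero at the start; "wrist_torque": the same for the moment, N m; "opening": opening from 0.0 (shut) to 1.0 (fully open).
Only numpy, scipy, OpenCV 4.12 (cv2) and the standard library are available. Lean on these libraries where they do the work, as an engineer would, in place of code of your own. Each camera call takes 0.05 s, during which the arm holds its last target.

## Task

On the bolting fixture, a nut-runner is slowly turning a bolt round together with its nut, and two loose parts lie across the gap behind the green bracket. Put the brass hex pillar in the bin that holds brass pillars and the black plate in the bin that holds black plates, then reach down into the gap, grip the hex bolt head firmly between the fingers so that it stops turning, and finish while still holding it. Leave the other things on the bench where they are.

Things in the scene. Friction and masses are not known exactly. Their poses are not given: they have to be found in the camera images.
- fixture: Fixture fixed to the bench, with green upright bracket, dark rail behind it and blue nut-runner in front (48 mm thick, x -165 to -55 mm, top at z 92 mm). Origin: at bench level under the middle of the bracket's rear face. x points from nut-runner through bracket to rail, z up; turned about z by up to 0.4 rad. Bracket: x -12 to 0 mm, y -75 to 75, top at z 95. Rail: x 50 to 66, y and top as bracket.
- gap_top (a point): Middle of the gap's open top, level with the tops of bracket and rail: fixture x 25, y 0, z 95 mm. The gap is 50 mm wide (fixture x 0 to 50), its floor is at z 14 mm, and it is open at the top and at both y ends. Axes as the fixture.
- bolt_head (a point): Centre of the hex bolt head, in the gap: 20 mm behind the bracket (fixture x), midway along it (y 0), 68 mm above the bench, 27 mm below the bracket's top. Axes as the fixture; it stays in place while the bolt turns about x. A grasp from above with the fingers closing along the fixture's y takes the head at any angle of the hexagon.
- bolt: The bolt. Its steel hex head: 22 mm across flats, 25.4 across corners, 18 mm long (fixture x 11 to 29 mm; a brass collar 24 mm thick fills x 0 to 11; 21 mm are free from head to rail). Origin at the head's centre; x along the bolt, y and z turn with it; z is normal to a flat. Left alone it turns about x at 0.3 rad/s (torque 0.1 N m); a firm grip (30 N or more) squares the hexagon up and stops it.
- pillar: Loose brass hexagonal pillar, 100 mm long along its x, 20 mm across flats, about 120 g. Origin at the middle of its underside (10 mm below its axis). At the start it lies on the tops of bracket and rail (z 95 mm), bridging the gap, its x along the fixture's x within 0.06 rad, about 44 mm to one side (fixture y) of the bolt.
- plate: Loose black plate, 100 mm along its x, 40 mm along its y, 8 mm thick, with a 20 mm hole in the middle, about 80 g. Origin at the middle of its underside. At the start it bridges the gap like the pillar, on the other side of the bolt.
- pillar_bin: Fixed grey open bin, 200 mm along its x, 150 mm along its y, 55 mm high, walls and floor 5 mm, with a pink card at its +x end and two brass pillars already in it (fixed, lying along y, at x 45 to 95 mm, up to 25 mm high). Origin at bench level under its middle. It stands left or right of the fixture, turned by up to 0.2 rad.
- pillar_bin_free (a point): Middle of the free floor of the pillar bin, 5 mm above the bench, 25 mm from the bin's middle towards its -x end; free floor is 140 mm along x and along y.
- plate_bin: Fixed grey open bin of the same size, with a green card at its +x end and two black plates already in it (fixed, stacked, lying along y, at x 50 to 92 mm, up to 21 mm high). Origin at bench level under its middle. It stands on the other side of the fixture.
- plate_bin_free (a point): Middle of the free floor of the plate bin, 5 mm above the bench, 25 mm from the bin's middle towards its -x end; free floor is 140 mm along x and along y.
- lens_ring: Bystander: black ring, 44 mm in diameter, 12 mm high, lying in front of the right-hand bin. Origin at the centre of its underside.
- lens_brush: Bystander: brush about 150 mm long, lying in front of the left-hand bin. Origin near its middle.
- cleaner: Bystander: amber bottle, 52 mm in diameter, 120 mm high, beyond the fixture. Origin at the centre of its underside.
- jar: Bystander: clear jar with blue cap, 60 mm in diameter, 60 mm high, beyond the fixture. Origin at the centre of its underside.
- barrel: Bystander: black stepped lens barrel, 52 mm in diameter, 45 mm high, beyond the fixture. Origin at the centre of its underside.
- screwdriver: Bystander: screwdriver 180 mm long lying beyond the left-hand bin. Origin near its middle.
Not all that is in view belongs to the job. Leave any red look-alike of the plate alone.

How it is judged:
By the outcome, as a careful person would: the job done as asked, in the order asked, and still so for the second after the job is handed in, while the arm keeps its last pose, push and grip.
It also fails if it takes over 64 s, if anything falls off the work surface, if the arm or the gripper's body presses on something with over 40 N, if the wrist force passes 120 N, or if a joint passes its speed limit or range.

## Working session

There is one attempt and no reset: what is moved stays moved. The work goes in short steps, Python scripts to look and compute and a tool call to move; the robot and the scene stay as the last step left them, time stands still between calls to the robot, and variables do not carry over. Pictures are saved under pics/ and viewed, and the job is handed in when it is done.

Besides the shell and the picture viewer there is one more tool, called after "Call:" by a JSON object that holds its "api" and its "payload". send_rows: Moves the arm, as the interface text tells. Its arguments: {"type":"object","properties":{"series":{"type":"array"}},"required":["series"]}

```bash
ls; mkdir -p pics; python3 - <<'E'
from plant import r
import cv2
s=r.read_state();print(s)
for n in("side","top"):
    im=r.snapshot(n);cv2.imwrite(f"pics/{n}0.png",im[:,:,::-1]);print(n,r.get_calibration(n))
E
```

```text
pics
{'time_s': 0.0, 'joint_pos': array([-1.34261540e+00,  3.51237045e-01,  1.65240698e+00,  2.23256284e-05,
        1.13912374e+00, -8.45565148e-02]), 'qvel': array([ 4.06623973e-04, -1.89441595e-04,  2.04806027e-03,  7.56859958e-05,
        4.85114533e-04,  6.08952911e-04]), 'effort': array([-2.99087784e-03, -4.97328007e+01, -2.85265446e+01,  6.97805313e-02,
        2.57233746e-02, -8.94774303e-05]), 'eef_pos': array([ 0.16919466, -0.52299148,  0.23690749]), 'ee_rot': array([-3.10210610e+00, -4.89050081e-01,  1.00642461e-04]), 'contact_force': array([ 0.50445958, -0.50887285,  0.38113053]), 'wrist_torque': array([0.03909933, 0.03536349, 0.0077686 ]), 'opening': 0.9976079529769586}
side {'fx': 445.4766025021976, 'fy': 445.4766025021976, 'cx': 284.50812266860464, 'cy': 216.5752108893622, 'k1': -0.14538191735805628, 'camera_from_world': array([[ 0.99832747, -0.05775437, -0.00258814, -0.56974468],
       [ 0.04426411,  0.73480761,  0.67682972, -0.0864139 ],
       [-0.03718809, -0.67581226,  0.73613506, -1.03797567],
       [ 0.        ,  0.        ,  0.        ,  1.        ]])}
top {'fx': 427.93209241091563, 'fy': 427.93209241091563, 'cx': 271.68407968144925, 'cy': 213.69268105179884, 'k1': -0.05845940977294082, 'camera_from_world': array([[ 0.00430714, -0.9999123 ,  0.01252366, -0.02127348],
       [ 0.99505042,  0.00552887,  0.09921744, -0.5730356 ],
       [-0.09927798,  0.01203433,  0.99498696, -1.05328464],
       [ 0.        ,  0.        ,  0.        ,  1.        ]])}
```

View pics/side0.png

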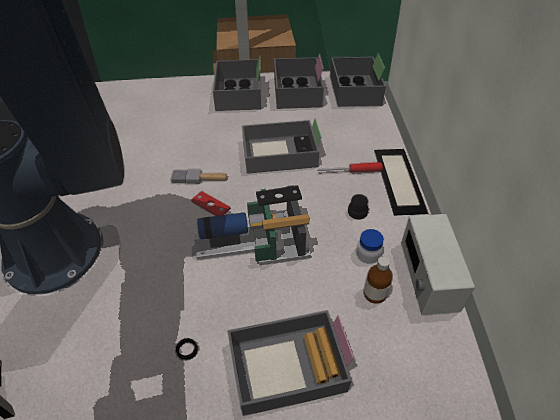

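View pics/top0.png

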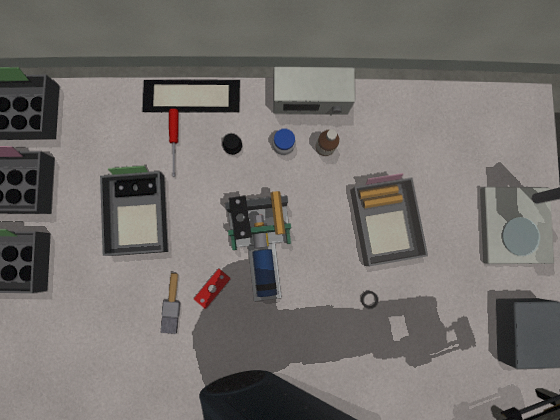

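The side view shows the pillar at about (285,222), the plate at about (278,194), the pink-card bin at about (290,362) and the green-card bin at about (280,147). In the top view the pillar is at about (278,213), the plate at about (238,216), the pillar bin at about (387,222) and the plate bin at about (134,213). I'll zoom in next.

```bash
cat > h.py <<'E'
import numpy as np,cv2
from plant import r
C={n:r.get_calibration(n) for n in("side","top")}
def K(c): return np.array([[c['fx'],0,c['cx']],[0,c['fy'],c['cy']],[0,0,1]])
def ray(n,uv):
    c=C[n];p=cv2.undistortPoints(np.array([[uv]],float),K(c),np.array([c['k1'],0,0,0,0.]))[0,0]
    d=np.array([p[0],-p[1],-1.]);T=c['camera_from_world'];R=T[:3,:3]
    o=-R.T@T[:3,3];d=R.T@d;return o,d/np.linalg.norm(d)
def onz(n,uv,z):
    o,d=ray(n,uv);return o+d*(z-o[2])/d[2]
def proj(n,P):
    c=C[n];P=np.atleast_2d(P);T=c['camera_from_world'];q=P@T[:3,:3].T+T[:3,3]
    x=np.stack([q[:,0],-q[:,1],-q[:,2]],1)
    return cv2.projectPoints(x,np.zeros(3),np.zeros(3),K(c),np.array([c['k1'],0,0,0,0.]))[0][:,0]
def tri(a,b):
    o1,d1=ray("side",a);o2,d2=ray("top",b)
    s=np.linalg.lstsq(np.stack([d1,-d2],1),o2-o1,rcond=None)[0]
    p,q=o1+s[0]*d1,o2+s[1]*d2;return (p+q)/2,np.linalg.norm(p-q)
def crop(n,im,x0,y0,x1,y1,f,name):
    cv2.imwrite(f"pics/{name}.png",cv2.resize(im[y0:y1,x0:x1],None,fx=f,fy=f,interpolation=cv2.INTER_CUBIC))
E
python3 - <<'E'
from h import *
s=cv2.imread("pics/side0.png");t=cv2.imread("pics/top0.png")
crop("s",s,190,170,330,275,5,"s_fix");crop("t",t,210,170,310,245,7,"t_fix")
E
```

```text
(no output)
```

View pics/s_fix.png

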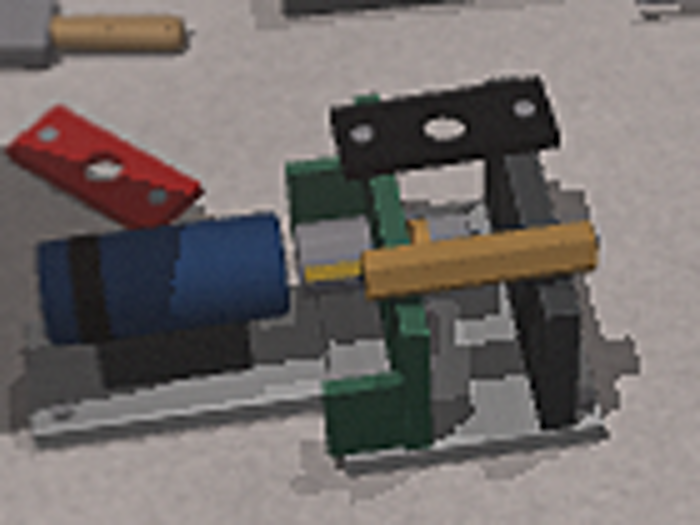

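View pics/t_fix.png

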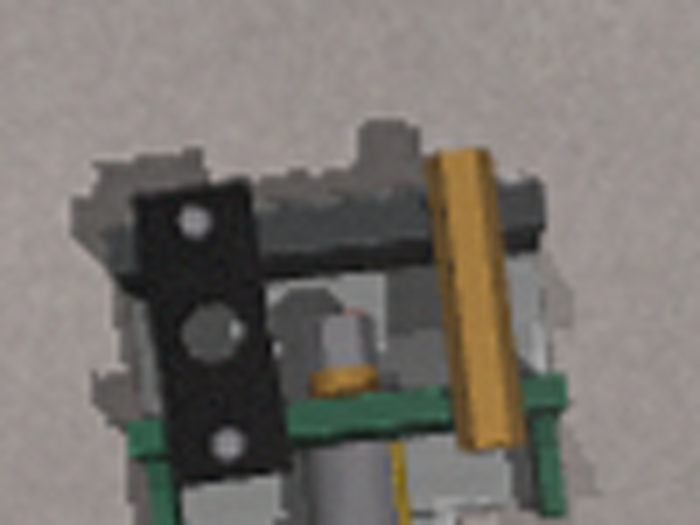

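```bash
python3 - <<'E'
from h import *
S=lambda u,v:(190+(u+.5)/5-.5,170+(v+.5)/5-.5)
T=lambda u,v:(210+(u+.5)/7-.5,170+(v+.5)/7-.5)
np.set_printoptions(precision=4,suppress=True)
for n,a,b in [("pl spot+x",(524,108),(195,221)),("pl hole",(445,127),(213,332)),("pl spot-x",(361,133),(229,443)),("pl c++",(541,77),(133,195)),("pl c-+",(331,107),(178,485)),
 ("brkt -y rear corner",(428,332),(565,375)),("brkt +y front?",(365,100),(128,425)),("rail -y rear",(580,315),(543,180))]:
    print(n,*tri(S(*a),T(*b)))
s=cv2.imread("pics/side0.png");t=cv2.imread("pics/top0.png")
for n,im in(("side",s),("top",t)):
    h=cv2.cvtColor(im,cv2.COLOR_BGR2HSV)
    for nm,lo,hi in(("brass",(12,110,90),(24,255,255)),("green",(65,60,30),(90,255,150)),("black",(0,0,0),(180,90,40)),("floor",(12,15,150),(40,80,255)),("pink",(150,50,60),(178,255,255))):
        m=cv2.inRange(h,lo,hi)
        k,l,st,ce=cv2.connectedComponentsWithStats(m)
        for i in range(1,k):
            if st[i,4]>60 and st[i,4]<6000:
                c=cv2.findContours((l==i).astype('u1'),0,2)[0][0];print(n,nm,ce[i],st[i],cv2.minAreaRect(c))
E
```

```text
pl spot+x [0.5961 0.0633 0.106 ] 0.0028137618678343
pl hole [0.5591 0.0571 0.102 ] 0.003110733468998595
pl spot-x [0.5211 0.051  0.1065] 0.002122903241667191
pl c++ [0.6052 0.0843 0.1051] 0.003520593250428164
pl c-+ [0.5073 0.0678 0.1075] 0.0028635520019590723
brkt -y rear corner [ 0.5458 -0.0616  0.0975] 0.0035585514385657008
brkt +y front? [0.5255 0.0857 0.0942] 0.0022870173903348553
rail -y rear [ 0.6119 -0.0542  0.0956] 0.0023269170532284815
side brass [256.6752  32.5897] [249  29  23  11 117] ((258.47412109375, 30.439655303955078), (8.272305488586426, 24.160385131835938), 66.80140686035156)
side brass [226.7968  39.6979] [217  30  21  20 374] ((226.60658264160156, 39.49238586425781), (18.31049156188965, 20.519149780273438), 85.91438293457031)
side brass [278.2744  40.4723] [252  30  44  18 379] ((273.1138000488281, 38.468528747558594), (15.287602424621582, 43.045997619628906), 87.0643310546875)
side brass [282.8941 221.3093] [251 214  58  15 472] ((279.4170227050781, 219.8777313232422), (13.612861633300781, 57.689456939697266), 82.40535736083984)
side brass [326.1872 351.4444] [
[... 8315 characters left out ...]
.0), 90.0)
top floor [331.6418 133.4776] [327 129  10  10  67] ((331.5000305175781, 133.50001525878906), (8.485280990600586, 8.485280990600586), 45.0)
top floor [137.0359 224.3126] [ 118  204   40   41 1449] ((136.9844970703125, 224.23623657226562), (38.404205322265625, 38.2280387878418), 86.633544921875)
top floor [386.9689 232.0381] [ 366  211   43   43 1416] ((387.0799560546875, 231.9399871826172), (38.54981231689453, 37.20817565917969), 79.69515228271484)
top pink [  8.508  151.7487] [  0 146  22  11 187] ((10.5, 151.0), (10.0, 21.0), 90.0)
top pink [383.6954 178.3736] [366 174  37  10 174] ((383.95947265625, 178.25677490234375), (5.096368789672852, 36.98977279663086), 80.53767395019531)
```

```bash
python3 - <<'E'
from h import *
np.set_printoptions(precision=4,suppress=True)
print("pillar centroid",tri((282.9,221.3),(277.4,212.5)))
T=lambda u,v:(210+(u+.5)/7-.5,170+(v+.5)/7-.5)
S=lambda u,v:(190+(u+.5)/5-.5,170+(v+.5)/5-.5)
a,b=onz("top",T(464,150),.115),onz("top",T(492,448),.115);print("pillar top line",a,b,np.arctan2(*(a-b)[[1,0]]),np.linalg.norm(a-b))
# top-face edge ends seen in both views (crop)
print("pillar +x end",tri(S(597,235),T(463,150)),"-x end",tri(S(366,270),T(492,448)))
print("plfree",tri((274.5,369.2),(387,232)),onz("top",(387,232),.005),onz("side",(274.5,369.2),.005))
print("ptfree",tri((269.4,147.8),(137,224.3)),onz("top",(137,224.3),.005),onz("side",(269.4,147.8),.005))
s=cv2.imread("pics/side0.png");t=cv2.imread("pics/top0.png")
crop("s",s,220,300,365,415,5,"s_pb");crop("t",t,340,165,435,270,5,"t_pb")
crop("s",s,230,110,335,180,6,"s_qb");crop("t",t,90,160,180,260,5,"t_qb")
a=cv2.imread("pics/s_pb.png");b=cv2.imread("pics/t_pb.png");c=cv2.imread("pics/t_qb.png")
E
python3 - <<'E'
import cv2,numpy as np
os=[cv2.imread(f"pics/{n}.png") for n in("t_pb","t_qb")]
H=max(o.shape[0] for o in os);os=[cv2.copyMakeBorder(o,0,H-o.shape[0],0,0,0) for o in os]
x=np.hstack(os);print(x.shape,os[0].shape);cv2.imwrite("pics/bins_t.png",x[:600,:])
E
```

```text
pillar centroid (array([ 0.5668, -0.0309,  0.1094]), np.float64(0.002228891426827023))
pillar top line [ 0.6179 -0.0269  0.115 ] [ 0.5184 -0.0365  0.115 ] 0.09611404664805542 0.09999763669310577
pillar +x end (array([ 0.6201, -0.0265,  0.1153]), np.float64(0.004406416789902617)) -x end (array([ 0.5205, -0.0365,  0.1107]), np.float64(0.0038541988137282437))
plfree (array([ 0.5313, -0.3178,  0.0051]), np.float64(0.0036694765396414614)) [ 0.5294 -0.318   0.005 ] [ 0.5331 -0.3176  0.005 ]
ptfree (array([0.5454, 0.3216, 0.0296]), np.float64(0.0024093523329369224)) [0.546 0.329 0.005] [0.547  0.3527 0.005 ]
(525, 925, 3) (525, 475, 3)
```

View pics/bins_t.png

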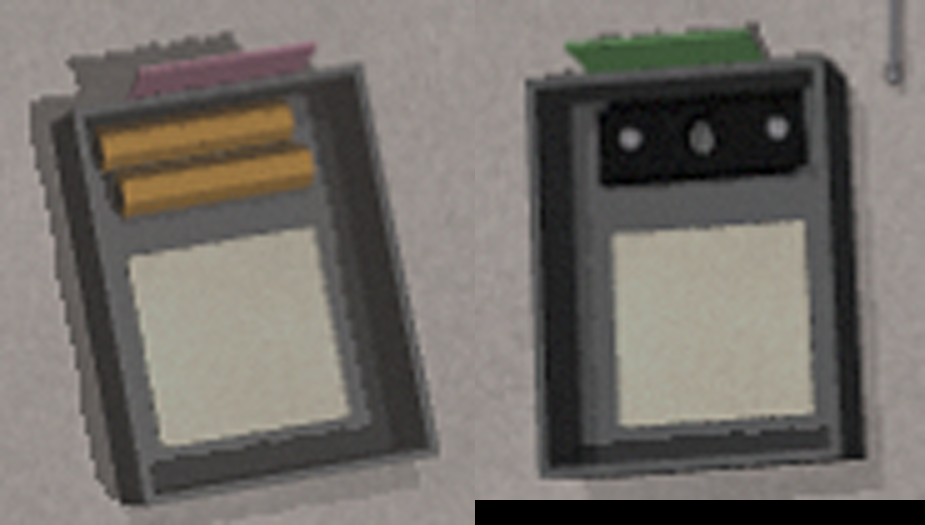

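View pics/s_pb.png

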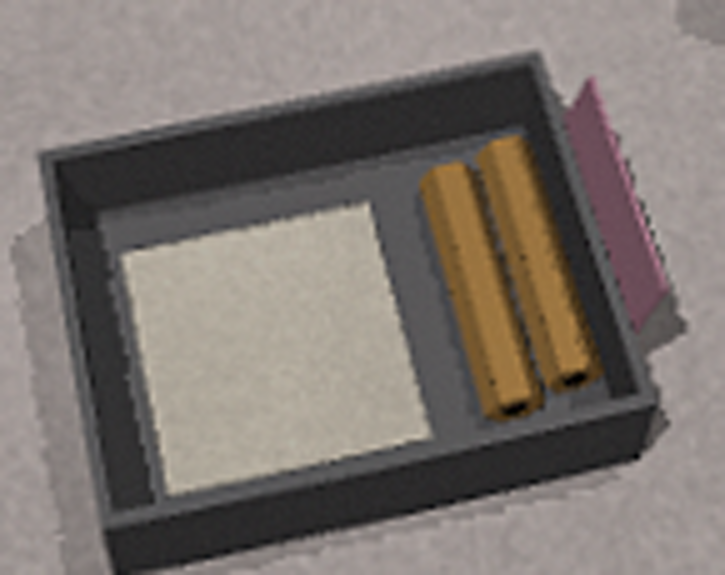

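View pics/s_qb.png

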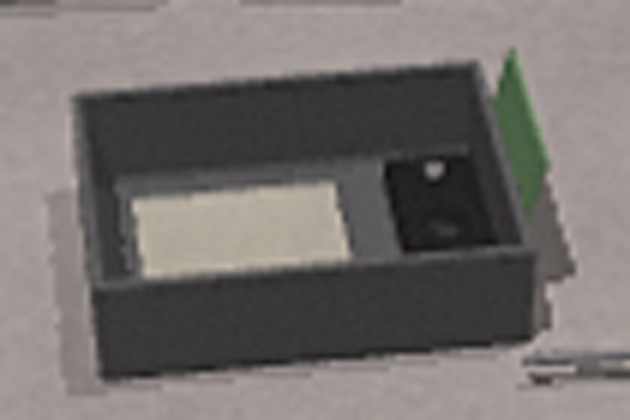

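```bash
python3 - <<'E'
from h import *
np.set_printoptions(precision=4,suppress=True)
print(tri((230+130/6,110+197/6),(90+(619-475)/5,160+428/5)), tri((230+336/6,110+181/6),(90+(803-475)/5,160+222/5)))
T=lambda u,v:(210+(u+.5)/7-.5,170+(v+.5)/7-.5)
for p in [(345,313),(348,365),(346,388)]: print(onz("top",T(*p),.08))
o=np.array([.5357,.012]);y=.137;R=np.array([[np.cos(y),-np.sin(y)],[np.sin(y),np.cos(y)]])
f=lambda x,yy,z:np.r_[o+R@[x,yy],z]
pts=[f(0,-.075,.095),f(0,.075,.095),f(-.012,-.075,.095),f(-.012,.075,.095),f(50e-3,-.075,.095),f(66e-3,-.075,.095),f(66e-3,.075,.095),f(50e-3,.075,.095),f(.029,0,.08),f(.011,0,.08)]
s=cv2.imread("pics/side0.png");t=cv2.imread("pics/top0.png")
ims=[]
for n,im,x0,y0,x1,y1 in(("side",s,240,180,320,260),("top",t,220,180,300,260)):
    g=cv2.resize(im[y0:y1,x0:x1],None,fx=5,fy=5,interpolation=cv2.INTER_CUBIC)
    for u,v in proj(n,np.array(pts)): cv2.circle(g,(int((u-x0+.5)*5),int((v-y0+.5)*5)),3,(0,0,255),-1)
    ims.append(g)
cv2.imwrite("pics/chk.png",np.hstack(ims))
E
```

```text
(array([0.4932, 0.3729, 0.0098]), np.float64(0.0050933442199295196)) (array([0.5879, 0.2563, 0.1047]), np.float64(0.0036714325909289816))
[0.5664 0.013  0.08  ]
[0.5485 0.0119 0.08  ]
[0.5406 0.0125 0.08  ]
```

View pics/chk.png

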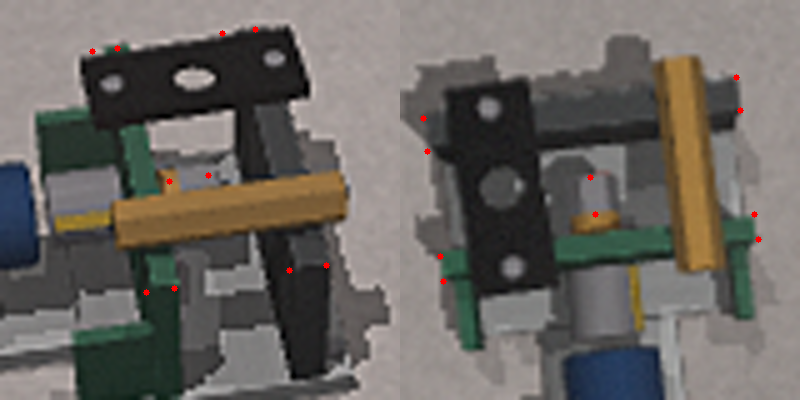

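```bash
cat > go.py <<'E'
import sys
from h import *
from scipy.spatial.transform import Rotation as Ro
def delta(pos,yaw):
    s=r.read_state();R0=Ro.from_rotvec(s['ee_rot']);d=R0.inv().apply(np.array(pos)-s['eef_pos'])*100
    Rt=Ro.from_euler('z',yaw)*Ro.from_euler('x',np.pi)
    a=(R0.inv()*Rt).as_rotvec()
    print('t',round(s['time_s'],2),'pos',s['eef_pos'].round(4),'yaw',round(np.arctan2(*R0.as_matrix()[[1,0],0]),3),'F',s['contact_force'].round(1),'op',round(s['opening'],3))
    print('d cm',d.round(2),'a',a.round(3))
if __name__=="__main__":
    v=[float(x) for x in sys.argv[1:5]];delta(v[:3],v[3])
E
python3 go.py .568 -.032 .20 .096
```

```text
t 0.1 pos [ 0.1692 -0.523   0.237 ] yaw 0.313 F [0.6 0.5 0.1] op 1.001
d cm [ 53.05 -34.44   3.74] a [-0.001  0.     0.217]
```

Call:
{"api": "send_rows", "payload": {"series": [{"gripper": 0.65, "dx": 2, "dy": -1.3, "dz": 0, "ax": 0, "ay": 0, "az": 0}, {"gripper": 0.65, "dx": 5, "dy": -3.2, "dz": 0, "ax": 0, "ay": 0, "az": 0.0}, {"gripper": 0.65, "dx": 8.3, "dy": -5.4, "dz": 0, "ax": 0, "ay": 0, "az": 0}, {"gripper": 0.65, "dx": 11.7, "dy": -7.6, "dz": 0, "ax": 0, "ay": 0, "az": 0}, {"gripper": 0.65, "dx": 15.1, "dy": -9.8, "dz": 0, "ax": 0, "ay": 0, "az": 0}]}}

```text
time_s: 0.52
eef_pos: [0.2833, -0.3817, 0.2369]
ee_rot: [-3.102, -0.488, 0.0]
contact_force: [-0.8, -0.1, 0.5]
opening: 0.69
```

Call:
{"api": "send_rows", "payload": {"series": [{"gripper": 0.65, "dx": 3.4, "dy": -2.2, "dz": 0, "ax": 0, "ay": 0, "az": 0}, {"gripper": 0.65, "dx": 6.8, "dy": -4.4, "dz": 0, "ax": 0, "ay": 0, "az": 0.0}, {"gripper": 0.65, "dx": 10.2, "dy": -6.6, "dz": 0, "ax": 0, "ay": 0, "az": 0}, {"gripper": 0.65, "dx": 13.6, "dy": -8.8, "dz": 0, "ax": 0, "ay": 0, "az": 0}, {"gripper": 0.65, "dx": 17, "dy": -11, "dz": 0, "ax": 0, "ay": 0, "az": 0}]}}

```text
time_s: 0.93
eef_pos: [0.4121, -0.2229, 0.237]
ee_rot: [-3.102, -0.488, 0.0]
contact_force: [-0.2, -1.0, -0.4]
opening: 0.648
```

```bash
python3 go.py .568 -.032 .20 .096
```

```text
t 0.93 pos [ 0.4121 -0.2229  0.237 ] yaw 0.312 F [-0.2 -1.  -0.4] op 0.648
d cm [ 20.7  -13.38   3.72] a [-0.002  0.     0.216]
```

Motion tracks well. I'll continue to above the pillar.

Call:
{"api": "send_rows", "payload": {"series": [{"gripper": 0.65, "dx": 3.4, "dy": -2.2, "dz": 0, "ax": 0, "ay": 0, "az": 0.04}, {"gripper": 0.65, "dx": 6.8, "dy": -4.4, "dz": 0.5, "ax": 0, "ay": 0, "az": 0.08}, {"gripper": 0.65, "dx": 10.2, "dy": -6.6, "dz": 1, "ax": 0, "ay": 0, "az": 0.12}, {"gripper": 0.65, "dx": 13.6, "dy": -8.8, "dz": 2, "ax": 0, "ay": 0, "az": 0.17}, {"gripper": 0.65, "dx": 17, "dy": -11, "dz": 3, "ax": 0, "ay": 0, "az": 0.216}]}}

```text
time_s: 1.35
eef_pos: [0.541, -0.0641, 0.2068]
ee_rot: [-3.137, -0.147, 0.0]
contact_force: [0.6, -0.3, 0.6]
opening: 0.652
```

```bash
python3 go.py .568 -.032 .15 .096
```

```text
t 1.35 pos [ 0.541  -0.0641  0.2068] yaw 0.094 F [ 0.6 -0.3  0.6] op 0.652
d cm [ 2.99 -2.94  5.69] a [-0.001  0.    -0.002]
```

Call:
{"api": "send_rows", "payload": {"series": [{"gripper": 0.65, "dx": 1.5, "dy": -1.5, "dz": 1, "ax": 0, "ay": 0, "az": 0}, {"gripper": 0.65, "dx": 3, "dy": -2.9, "dz": 2.5, "ax": 0, "ay": 0, "az": 0}, {"gripper": 0.65, "dx": 3, "dy": -2.9, "dz": 4, "ax": 0, "ay": 0, "az": 0}, {"gripper": 0.65, "dx": 3, "dy": -2.9, "dz": 5.7, "ax": 0, "ay": 0, "az": 0}, {"gripper": 0.65, "dx": 3, "dy": -2.9, "dz": 5.7, "ax": 0, "ay": 0, "az": 0}]}}

```text
time_s: 1.77
eef_pos: [0.5666, -0.0318, 0.1466]
ee_rot: [-3.136, -0.148, 0.009]
contact_force: [-1.1, 0.8, -0.9]
opening: 0.652
```

```bash
python3 go.py .568 -.032 .109 .096; python3 - <<'E'
from h import *
im=r.snapshot("side")[:,:,::-1];crop("s",im,190,130,330,250,5,"s1")
E
```

```text
t 1.77 pos [ 0.5666 -0.0318  0.1466] yaw 0.094 F [-1.1  0.8 -0.9] op 0.652
d cm [0.16 0.05 3.76] a [-0.003  0.005 -0.002]
```

View pics/s1.png

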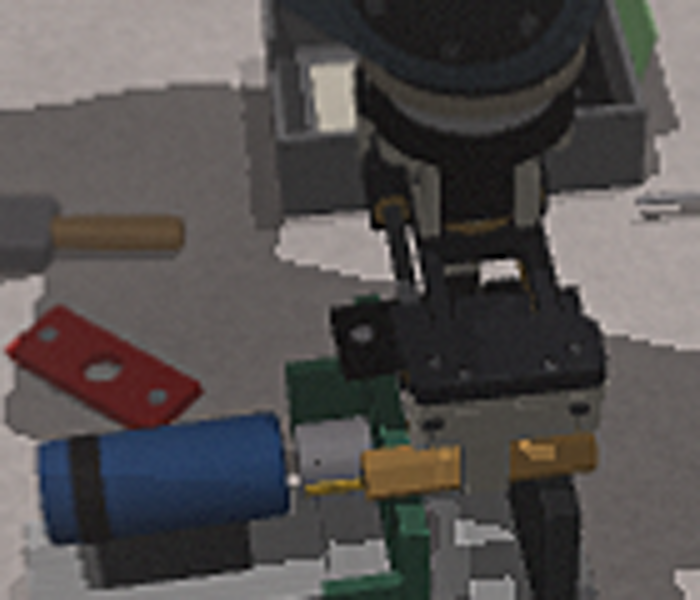

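The -y finger comes down over the pillar near its middle at crop (485,440), inside the gap in x. I'll descend and close.

Call:
{"api": "send_rows", "payload": {"series": [{"gripper": 0.65, "dx": 0.2, "dy": 0, "dz": 1, "ax": 0, "ay": 0, "az": 0}, {"gripper": 0.65, "dx": 0.2, "dy": 0, "dz": 2.2, "ax": 0, "ay": 0, "az": 0}, {"gripper": 0.65, "dx": 0.2, "dy": 0, "dz": 3.3, "ax": 0, "ay": 0, "az": 0}, {"gripper": 0.65, "dx": 0.2, "dy": 0, "dz": 3.7, "ax": 0, "ay": 0, "az": 0}, {"gripper": 0.5, "dx": 0.2, "dy": 0, "dz": 3.7, "ax": 0, "ay": 0, "az": 0}]}}

```text
time_s: 2.23
eef_pos: [0.5684, -0.0319, 0.1101]
ee_rot: [-3.136, -0.147, 0.009]
contact_force: [-0.6, -0.6, -0.3]
opening: 0.614
```

Call:
{"api": "send_rows", "payload": {"series": [{"gripper": 0.3, "dx": 0, "dy": 0, "dz": 0, "ax": 0, "ay": 0, "az": 0}, {"gripper": 0.1, "dx": 0, "dy": 0, "dz": 0, "ax": 0, "ay": 0, "az": 0}, {"gripper": 0.0, "dx": 0, "dy": 0, "dz": 0, "ax": 0, "ay": 0, "az": 0}, {"gripper": 0, "dx": 0, "dy": 0, "dz": 0, "ax": 0, "ay": 0, "az": 0}, {"gripper": 0, "dx": 0, "dy": 0, "dz": 0, "ax": 0, "ay": 0, "az": 0}]}}

```text
time_s: 2.65
eef_pos: [0.5686, -0.0319, 0.1105]
ee_rot: [-3.136, -0.147, 0.008]
contact_force: [0.4, 2.4, 0.6]
opening: 0.268
```

Call:
{"api": "send_rows", "payload": {"series": [{"gripper": 0, "dx": 0, "dy": 0, "dz": 0, "ax": 0, "ay": 0, "az": 0}, {"gripper": 0, "dx": 0, "dy": 0, "dz": 0, "ax": 0, "ay": 0, "az": 0}, {"gripper": 0.0, "dx": 0, "dy": 0, "dz": -1, "ax": 0, "ay": 0, "az": 0}, {"gripper": 0, "dx": 0, "dy": 0, "dz": -2.5, "ax": 0, "ay": 0, "az": 0}, {"gripper": 0, "dx": 0, "dy": 0, "dz": -4, "ax": 0, "ay": 0, "az": 0}]}}

```text
time_s: 3.07
eef_pos: [0.5686, -0.032, 0.1513]
ee_rot: [-3.136, -0.147, 0.009]
contact_force: [0.4, 0.1, -0.4]
opening: 0.23
```

```bash
python3 go.py .531 -.318 .20 .19
```

```text
t 3.07 pos [ 0.5686 -0.032   0.1513] yaw 0.094 F [ 0.4  0.1 -0.4] op 0.23
d cm [-6.44 28.11 -4.91] a [-0.003  0.006 -0.096]
```

Call:
{"api": "send_rows", "payload": {"series": [{"gripper": 0, "dx": 0, "dy": 1, "dz": -1, "ax": 0, "ay": 0, "az": 0}, {"gripper": 0, "dx": -0.9, "dy": 4, "dz": -1.5, "ax": 0, "ay": 0, "az": -0.02}, {"gripper": 0.0, "dx": -1.7, "dy": 7.5, "dz": -1.5, "ax": 0, "ay": 0, "az": -0.05}, {"gripper": 0, "dx": -2.6, "dy": 11.2, "dz": -1.5, "ax": 0, "ay": 0, "az": -0.07}, {"gripper": 0, "dx": -3.4, "dy": 15, "dz": -1.5, "ax": 0, "ay": 0, "az": -0.096}]}}

```text
time_s: 3.48
eef_pos: [0.5483, -0.1865, 0.1669]
ee_rot: [-3.125, -0.3, 0.008]
contact_force: [0.7, -0.1, -2.4]
opening: 0.235
```

```bash
python3 go.py .531 -.318 .10 .19
```

```text
t 3.48 pos [ 0.5483 -0.1865  0.1669] yaw 0.191 F [ 0.7 -0.1 -2.4] op 0.235
d cm [-4.16 12.6   6.67] a [-0.003  0.005  0.001]
```

Call:
{"api": "send_rows", "payload": {"series": [{"gripper": 0, "dx": -1.2, "dy": 3.6, "dz": 0, "ax": 0, "ay": 0, "az": 0}, {"gripper": 0, "dx": -2.4, "dy": 7.2, "dz": 1, "ax": 0, "ay": 0, "az": 0}, {"gripper": 0.0, "dx": -3.4, "dy": 10.3, "dz": 2, "ax": 0, "ay": 0, "az": 0}, {"gripper": 0, "dx": -4.1, "dy": 12.4, "dz": 4, "ax": 0, "ay": 0, "az": 0}, {"gripper": 0, "dx": -4.2, "dy": 12.6, "dz": 6.5, "ax": 0, "ay": 0, "az": 0}]}}

```text
time_s: 3.9
eef_pos: [0.5303, -0.3233, 0.1028]
ee_rot: [3.127, 0.295, -0.004]
contact_force: [0.0, 0.4, -1.7]
opening: 0.233
```

```bash
python3 go.py .531 -.318 .029 .19;python3 - <<'E'
from h import *
im=r.snapshot("side")[:,:,::-1];crop("s",im,220,270,365,415,4,"s2")
im=r.snapshot("top")[:,:,::-1];crop("s",im,220,165,435,270,3,"t2")
E
```

```text
t 3.9 pos [ 0.5303 -0.3233  0.1028] yaw 0.188 F [ 0.   0.4 -1.7] op 0.233
d cm [ 0.18 -0.51  7.38] a [ 0.001  0.003 -0.002]
```

View pics/s2.png

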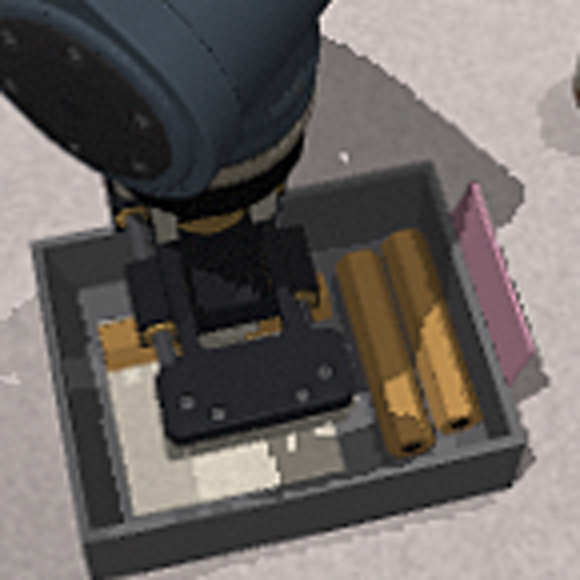

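View pics/t2.png

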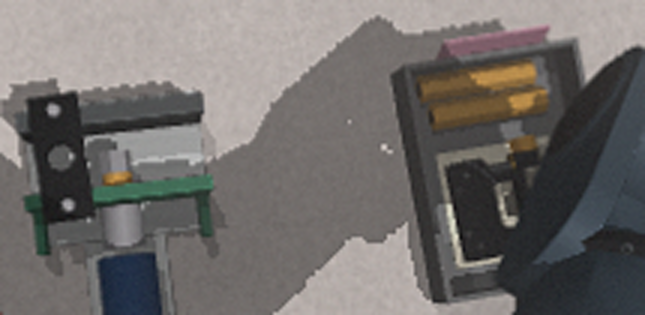

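The held pillar is over the free floor, its ends showing at about (125,340) and (320,300) in the crop, clear of the two fixed pillars. I'll lower and release.

Call:
{"api": "send_rows", "payload": {"series": [{"gripper": 0, "dx": 0, "dy": -0.4, "dz": 1.5, "ax": 0, "ay": 0, "az": 0}, {"gripper": 0, "dx": 0, "dy": -0.5, "dz": 3.5, "ax": 0, "ay": 0, "az": 0}, {"gripper": 0.0, "dx": 0, "dy": -0.5, "dz": 5.5, "ax": 0, "ay": 0, "az": 0}, {"gripper": 0, "dx": 0, "dy": -0.5, "dz": 7, "ax": 0, "ay": 0, "az": 0}, {"gripper": 0, "dx": 0, "dy": -0.5, "dz": 7.5, "ax": 0, "ay": 0, "az": 0}]}}

```text
time_s: 4.42
eef_pos: [0.5263, -0.3125, 0.0239]
ee_rot: [-3.12, -0.298, 0.018]
contact_force: [-18.9, 15.1, 60.6]
opening: 0.234
```

```bash
python3 go.py .531 -.318 .026 .19
```

```text
t 4.42 pos [ 0.5263 -0.3125  0.0239] yaw 0.19 F [-18.9  15.1  60.6] op 0.234
d cm [ 0.35  0.63 -0.22] a [-0.009  0.011  0.   ]
```

It overshot and the tips touched the floor (60 N). I'll back off straight away and then release.

Call:
{"api": "send_rows", "payload": {"series": [{"gripper": 0, "dx": 0, "dy": 0, "dz": -0.6, "ax": 0, "ay": 0, "az": 0}, {"gripper": 0, "dx": 0.2, "dy": 0.3, "dz": -0.8, "ax": 0, "ay": 0, "az": 0}, {"gripper": 0.2, "dx": 0.2, "dy": 0.3, "dz": -0.8, "ax": 0, "ay": 0, "az": 0}, {"gripper": 0.4, "dx": 0.2, "dy": 0.3, "dz": -0.8, "ax": 0, "ay": 0, "az": 0}, {"gripper": 0.5, "dx": 0.2, "dy": 0.3, "dz": -0.8, "ax": 0, "ay": 0, "az": 0}]}}

```text
time_s: 4.83
eef_pos: [0.5293, -0.3153, 0.0324]
ee_rot: [-3.12, -0.298, 0.017]
contact_force: [-0.0, 0.0, 0.0]
opening: 0.327
```

Call:
{"api": "send_rows", "payload": {"series": [{"gripper": 0.5, "dx": 0, "dy": 0, "dz": 0, "ax": 0, "ay": 0, "az": 0}, {"gripper": 0.5, "dx": 0, "dy": 0, "dz": -0.5, "ax": 0, "ay": 0, "az": 0}, {"gripper": 0.5, "dx": 0, "dy": 0, "dz": -3, "ax": 0, "ay": 0, "az": 0}, {"gripper": 0.5, "dx": 0, "dy": 0, "dz": -6.5, "ax": 0, "ay": 0, "az": 0}, {"gripper": 0.5, "dx": 0, "dy": 0, "dz": -10, "ax": 0, "ay": 0, "az": 0}]}}

```text
time_s: 5.25
eef_pos: [0.5299, -0.3155, 0.1334]
ee_rot: [-3.119, -0.298, 0.019]
contact_force: [0.7, 0.9, 0.2]
opening: 0.499
```

```bash
python3 go.py .56 .057 .18 .163
```

```text
t 5.25 pos [ 0.5299 -0.3155  0.1334] yaw 0.19 F [0.7 0.9 0.2] op 0.499
d cm [  9.95 -36.06  -4.44] a [-0.009  0.011  0.027]
```

Call:
{"api": "send_rows", "payload": {"series": [{"gripper": 0.6, "dx": 0.3, "dy": -1, "dz": -2, "ax": 0, "ay": 0, "az": 0}, {"gripper": 0.6, "dx": 1.2, "dy": -4.5, "dz": -4, "ax": -0.009, "ay": 0.011, "az": 0.01}, {"gripper": 0.6, "dx": 2.2, "dy": -8, "dz": -5, "ax": -0.009, "ay": 0.011, "az": 0.02}, {"gripper": 0.6, "dx": 3.1, "dy": -11.5, "dz": -5, "ax": -0.009, "ay": 0.011, "az": 0.027}, {"gripper": 0.6, "dx": 4.1, "dy": -15, "dz": -5, "ax": -0.009, "ay": 0.011, "az": 0.027}]}}

```text
time_s: 5.67
eef_pos: [0.5425, -0.1595, 0.1856]
ee_rot: [3.131, 0.255, 0.002]
contact_force: [-0.0, -0.0, -0.2]
opening: 0.6
```

```bash
python3 go.py .56 .057 .16 .163
```

```text
t 5.67 pos [ 0.5425 -0.1595  0.1856] yaw 0.162 F [-0.  -0.  -0.2] op 0.6
d cm [  5.23 -21.08   2.55] a [ 0.001 -0.001 -0.001]
```

Call:
{"api": "send_rows", "payload": {"series": [{"gripper": 0.62, "dx": 1, "dy": -4, "dz": 0, "ax": 0, "ay": 0, "az": 0}, {"gripper": 0.62, "dx": 2, "dy": -8, "dz": 0, "ax": 0, "ay": 0, "az": 0}, {"gripper": 0.62, "dx": 3, "dy": -12, "dz": 0, "ax": 0, "ay": 0, "az": 0}, {"gripper": 0.62, "dx": 4, "dy": -16, "dz": 0.5, "ax": 0, "ay": 0, "az": 0}, {"gripper": 0.62, "dx": 4.9, "dy": -19.5, "dz": 1.5, "ax": 0, "ay": 0, "az": 0}]}}

```text
time_s: 6.08
eef_pos: [0.5597, 0.0433, 0.172]
ee_rot: [3.13, 0.255, 0.006]
contact_force: [-0.5, -1.1, -0.1]
opening: 0.618
```

Call:
{"api": "send_rows", "payload": {"series": [{"gripper": 0.62, "dx": 0, "dy": -0.6, "dz": 0.4, "ax": 0, "ay": 0, "az": 0}, {"gripper": 0.62, "dx": 0.1, "dy": -0.6, "dz": 0.6, "ax": 0, "ay": 0, "az": 0}, {"gripper": 0.62, "dx": 0.1, "dy": -0.6, "dz": 0.6, "ax": 0, "ay": 0, "az": 0}, {"gripper": 0.62, "dx": 0.1, "dy": -0.6, "dz": 0.6, "ax": 0, "ay": 0, "az": 0}, {"gripper": 0.62, "dx": 0.1, "dy": -0.6, "dz": 0.6, "ax": 0, "ay": 0, "az": 0}]}}

```text
time_s: 6.5
eef_pos: [0.56, 0.0479, 0.1664]
ee_rot: [3.13, 0.252, 0.007]
contact_force: [0.5, 0.1, 0.2]
opening: 0.619
```

```bash
python3 go.py .5605 .057 .108 .163;python3 - <<'E'
from h import *
im=r.snapshot("side")[:,:,::-1];crop("s",im,190,130,330,250,5,"s3")
im=r.snapshot("top")[:,:,::-1];crop("s",im,180,165,435,270,3,"t3")
E
```

```text
t 6.5 pos [0.56   0.0479 0.1664] yaw 0.161 F [0.5 0.1 0.2] op 0.619
d cm [ 0.17 -0.89  5.83] a [ 0.001 -0.004 -0.002]
```

View pics/s3.png

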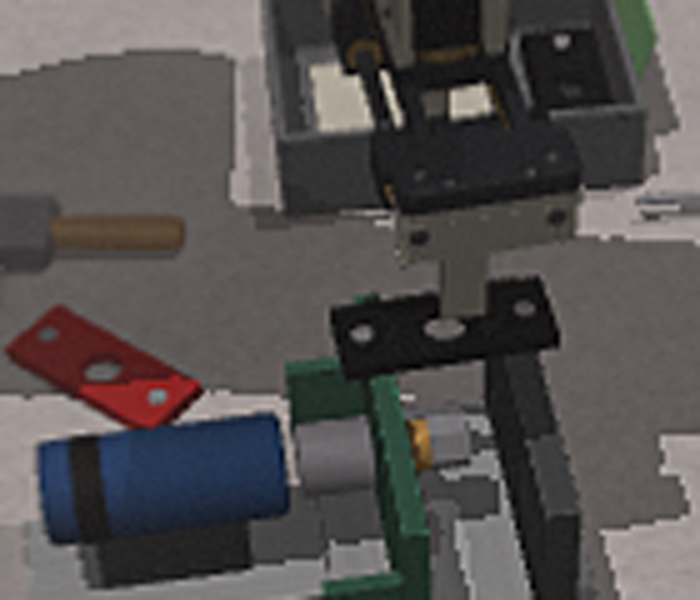

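View pics/t3.png

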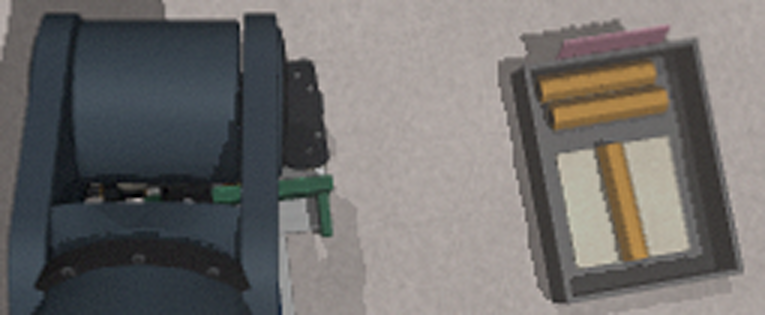

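The pillar lies in the middle of its bin's free floor. The -y finger is at crop (465,290), nearly over the hole in the middle of the plate. I'll step the last 9 mm in +y and descend.

Call:
{"api": "send_rows", "payload": {"series": [{"gripper": 0.62, "dx": 0.1, "dy": -0.9, "dz": 0.5, "ax": 0, "ay": 0, "az": 0}, {"gripper": 0.62, "dx": 0.2, "dy": -0.9, "dz": 1.5, "ax": 0, "ay": 0, "az": 0}, {"gripper": 0.62, "dx": 0.2, "dy": -0.9, "dz": 2.7, "ax": 0, "ay": 0, "az": 0}, {"gripper": 0.62, "dx": 0.2, "dy": -0.9, "dz": 3.4, "ax": 0, "ay": 0, "az": 0}, {"gripper": 0.62, "dx": 0.2, "dy": -0.9, "dz": 3.4, "ax": 0, "ay": 0, "az": 0}]}}

```text
time_s: 7.02
eef_pos: [0.5595, 0.0573, 0.1299]
ee_rot: [3.131, 0.253, 0.001]
contact_force: [0.4, 0.3, 0.8]
opening: 0.619
```

```bash
python3 go.py .5605 .057 .108 .163
```

```text
t 7.02 pos [0.5595 0.0573 0.1299] yaw 0.161 F [0.4 0.3 0.8] op 0.619
d cm [0.1  0.05 2.19] a [ 0.001 -0.001 -0.002]
```

Call:
{"api": "send_rows", "payload": {"series": [{"gripper": 0.62, "dx": 0.1, "dy": 0, "dz": 0.7, "ax": 0, "ay": 0, "az": 0}, {"gripper": 0.62, "dx": 0.1, "dy": 0, "dz": 1.4, "ax": 0, "ay": 0, "az": 0}, {"gripper": 0.62, "dx": 0.1, "dy": 0, "dz": 2.0, "ax": 0, "ay": 0, "az": 0}, {"gripper": 0.62, "dx": 0.1, "dy": 0, "dz": 2.2, "ax": 0, "ay": 0, "az": 0}, {"gripper": 0.5, "dx": 0.1, "dy": 0, "dz": 2.2, "ax": 0, "ay": 0, "az": 0}]}}

```text
time_s: 7.43
eef_pos: [0.5602, 0.0575, 0.1072]
ee_rot: [3.131, 0.253, -0.001]
contact_force: [-0.8, -0.9, 0.2]
opening: 0.581
```

Call:
{"api": "send_rows", "payload": {"series": [{"gripper": 0.3, "dx": 0, "dy": 0, "dz": 0, "ax": 0, "ay": 0, "az": 0}, {"gripper": 0.1, "dx": 0, "dy": 0, "dz": 0, "ax": 0, "ay": 0, "az": 0}, {"gripper": 0.0, "dx": 0, "dy": 0, "dz": 0, "ax": 0, "ay": 0, "az": 0}, {"gripper": 0, "dx": 0, "dy": 0, "dz": 0, "ax": 0, "ay": 0, "az": 0}, {"gripper": 0, "dx": 0, "dy": 0, "dz": 0, "ax": 0, "ay": 0, "az": 0}]}}

```text
time_s: 7.85
eef_pos: [0.5603, 0.0575, 0.1075]
ee_rot: [3.131, 0.253, 0.0]
contact_force: [0.0, -0.2, 0.3]
opening: 0.427
```

```bash
python3 go.py .546 .329 .17 .04
```

```text
t 7.85 pos [0.5603 0.0575 0.1075] yaw 0.161 F [ 0.  -0.2  0.3] op 0.427
d cm [  2.94 -27.03  -6.27] a [0.001 0.    0.121]
```

Call:
{"api": "send_rows", "payload": {"series": [{"gripper": 0, "dx": 0, "dy": 0, "dz": -1.5, "ax": 0, "ay": 0, "az": 0}, {"gripper": 0, "dx": 0, "dy": 0, "dz": -3.5, "ax": 0, "ay": 0, "az": 0}, {"gripper": 0.0, "dx": 0.3, "dy": -2.5, "dz": -5.5, "ax": 0, "ay": 0, "az": 0.02}, {"gripper": 0, "dx": 0.6, "dy": -5.5, "dz": -6.3, "ax": 0, "ay": 0, "az": 0.05}, {"gripper": 0, "dx": 1, "dy": -9, "dz": -6.3, "ax": 0, "ay": 0, "az": 0.08}]}}

```text
time_s: 8.27
eef_pos: [0.5567, 0.1483, 0.1729]
ee_rot: [3.139, 0.122, 0.006]
contact_force: [1.2, 0.1, -0.8]
opening: 0.426
```

```bash
python3 go.py .546 .329 .15 .04
```

```text
t 8.27 pos [0.5567 0.1483 0.1729] yaw 0.078 F [ 1.2  0.1 -0.8] op 0.426
d cm [  0.32 -18.1    2.28] a [ 0.    -0.004  0.038]
```

Call:
{"api": "send_rows", "payload": {"series": [{"gripper": 0, "dx": 0, "dy": -3.6, "dz": 0, "ax": 0, "ay": 0, "az": 0.01}, {"gripper": 0, "dx": 0.1, "dy": -7.2, "dz": 0, "ax": 0, "ay": 0, "az": 0.02}, {"gripper": 0.0, "dx": 0.2, "dy": -10.8, "dz": 0.5, "ax": 0, "ay": 0, "az": 0.038}, {"gripper": 0, "dx": 0.3, "dy": -14.2, "dz": 1.3, "ax": 0, "ay": 0, "az": 0.038}, {"gripper": 0, "dx": 0.3, "dy": -17, "dz": 2.3, "ax": 0, "ay": 0, "az": 0.038}]}}

```text
time_s: 8.68
eef_pos: [0.5464, 0.3206, 0.1501]
ee_rot: [-3.14, -0.064, -0.008]
contact_force: [0.1, -0.1, -0.3]
opening: 0.424
```

```bash
python3 go.py .546 .329 .07 .04;python3 - <<'E'
from h import *
im=r.snapshot("side")[:,:,::-1];crop("s",im,220,80,350,180,5,"s4")
im=r.snapshot("top")[:,:,::-1];crop("s",im,80,150,300,270,3,"t4");cv2.imwrite("pics/top4.png",im)
E
```

```text
t 8.68 pos [0.5464 0.3206 0.1501] yaw 0.04 F [ 0.1 -0.1 -0.3] op 0.424
d cm [-0.05 -0.84  8.01] a [-0.    -0.005  0.   ]
```

View pics/s4.png

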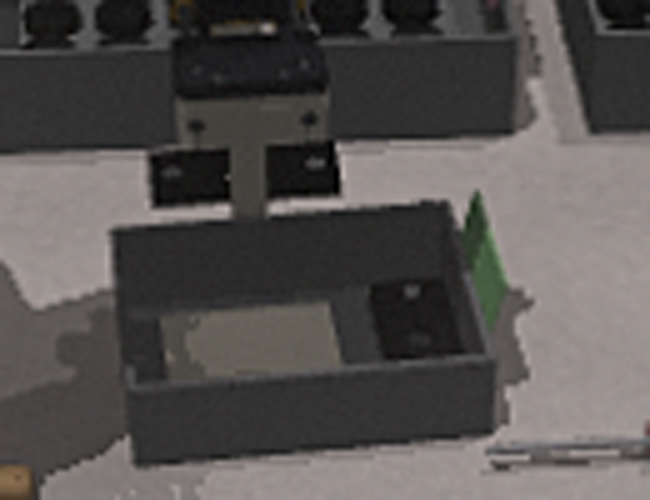

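View pics/t4.png

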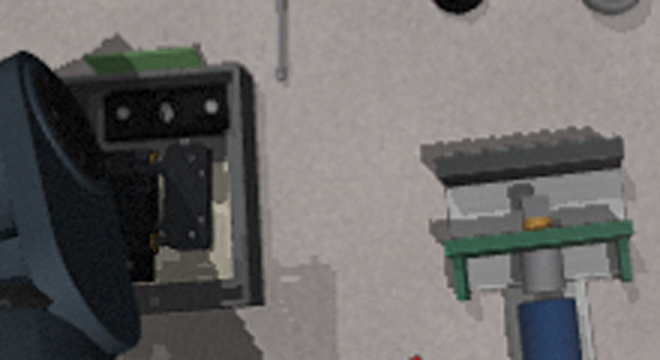

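The plate is held level across the fingers over the plate bin, at crop (245,175). The whole bracket and rail are now clear in the top view. I'll lower.

Call:
{"api": "send_rows", "payload": {"series": [{"gripper": 0, "dx": 0, "dy": -0.4, "dz": 1.5, "ax": 0, "ay": 0, "az": 0}, {"gripper": 0, "dx": 0, "dy": -0.6, "dz": 4, "ax": 0, "ay": 0, "az": 0}, {"gripper": 0.0, "dx": -0.1, "dy": -0.6, "dz": 6.5, "ax": 0, "ay": 0, "az": 0}, {"gripper": 0, "dx": -0.1, "dy": -0.6, "dz": 8.3, "ax": 0, "ay": 0, "az": 0}, {"gripper": 0, "dx": -0.1, "dy": -0.6, "dz": 8.5, "ax": 0, "ay": 0, "az": 0}]}}

```text
time_s: 9.2
eef_pos: [0.5424, 0.3258, 0.0599]
ee_rot: [3.138, 0.068, -0.004]
contact_force: [-0.7, -0.2, -0.8]
opening: 0.424
```

Call:
{"api": "send_rows", "payload": {"series": [{"gripper": 0, "dx": 0, "dy": 0, "dz": 0.0, "ax": 0, "ay": 0, "az": 0}, {"gripper": 0, "dx": 0, "dy": 0, "dz": 0.5, "ax": 0, "ay": 0, "az": 0}, {"gripper": 0, "dx": 0, "dy": 0, "dz": 1.2, "ax": 0, "ay": 0, "az": 0}, {"gripper": 0, "dx": 0, "dy": 0, "dz": 1.5, "ax": 0, "ay": 0, "az": 0}, {"gripper": 0, "dx": 0, "dy": 0, "dz": 1.5, "ax": 0, "ay": 0, "az": 0}]}}

```text
time_s: 9.62
eef_pos: [0.5423, 0.3257, 0.0446]
ee_rot: [3.138, 0.068, -0.005]
contact_force: [0.1, -0.2, -0.6]
opening: 0.426
```

```bash
python3 go.py .546 .329 .029 .04
```

```text
t 9.62 pos [0.5423 0.3257 0.0446] yaw 0.043 F [ 0.1 -0.2 -0.6] op 0.426
d cm [ 0.39 -0.32  1.56] a [0.003 0.003 0.003]
```

Call:
{"api": "send_rows", "payload": {"series": [{"gripper": 0, "dx": 0.2, "dy": -0.2, "dz": 0.5, "ax": 0, "ay": 0, "az": 0}, {"gripper": 0, "dx": 0.2, "dy": -0.2, "dz": 1, "ax": 0, "ay": 0, "az": 0}, {"gripper": 0, "dx": 0.2, "dy": -0.2, "dz": 1.4, "ax": 0, "ay": 0, "az": 0}, {"gripper": 0, "dx": 0.2, "dy": -0.2, "dz": 1.5, "ax": 0, "ay": 0, "az": 0}, {"gripper": 0.5, "dx": 0.2, "dy": -0.2, "dz": 1.5, "ax": 0, "ay": 0, "az": 0}]}}

```text
time_s: 10.03
eef_pos: [0.544, 0.3276, 0.0292]
ee_rot: [3.138, 0.068, -0.006]
contact_force: [-0.2, 0.7, 0.1]
opening: 0.459
```

Call:
{"api": "send_rows", "payload": {"series": [{"gripper": 0.6, "dx": 0, "dy": 0, "dz": 0, "ax": 0, "ay": 0, "az": 0}, {"gripper": 0.6, "dx": 0, "dy": 0, "dz": 0, "ax": 0, "ay": 0, "az": 0}, {"gripper": 0.6, "dx": 0, "dy": 0, "dz": 0, "ax": 0, "ay": 0, "az": 0}, {"gripper": 0.6, "dx": 0, "dy": 0, "dz": -1.5, "ax": 0, "ay": 0, "az": 0}, {"gripper": 0.6, "dx": 0, "dy": 0, "dz": -4.5, "ax": 0, "ay": 0, "az": 0}]}}

```text
time_s: 10.45
eef_pos: [0.5424, 0.3269, 0.0717]
ee_rot: [3.135, 0.067, -0.014]
contact_force: [0.0, -0.4, -0.3]
opening: 0.597
```

Call:
{"api": "send_rows", "payload": {"series": [{"gripper": 0.6, "dx": 0, "dy": 0, "dz": -3.5, "ax": 0, "ay": 0, "az": 0}, {"gripper": 0.6, "dx": 0, "dy": 0, "dz": -7, "ax": 0, "ay": 0, "az": 0}, {"gripper": 0.6, "dx": 0, "dy": 0, "dz": -10, "ax": 0, "ay": 0, "az": 0}, {"gripper": 0.6, "dx": 0, "dy": 0, "dz": -12, "ax": 0, "ay": 0, "az": 0}, {"gripper": 0.6, "dx": 0, "dy": 0, "dz": -12.5, "ax": 0, "ay": 0, "az": 0}]}}

```text
time_s: 10.87
eef_pos: [0.5448, 0.3283, 0.201]
ee_rot: [3.138, 0.067, -0.005]
contact_force: [1.0, 0.4, 0.9]
opening: 0.6
```

```bash
python3 go.py .5555 .012 .18 .137;python3 - <<'E'
from h import *
im=r.snapshot("side")[:,:,::-1];cv2.imwrite("pics/side5.png",im);crop("s",im,250,190,310,265,8,"s5");crop("s",im,230,110,335,180,6,"s5b")
im=r.snapshot("top")[:,:,::-1];cv2.imwrite("pics/top5.png",im);crop("s",im,215,185,300,250,8,"t5")
E
```

```text
t 10.87 pos [0.5448 0.3283 0.201 ] yaw 0.043 F [1.  0.4 0.9] op 0.6
d cm [-0.28 31.64  2.2 ] a [ 0.003  0.003 -0.094]
```

View pics/s5.png

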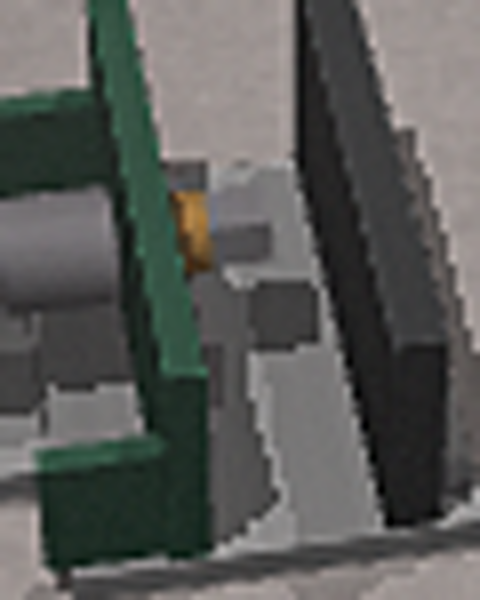

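View pics/t5.png

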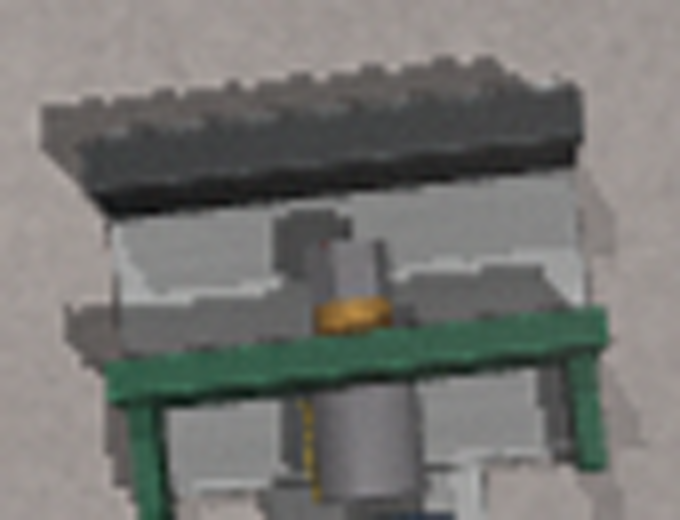

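View pics/s5b.png

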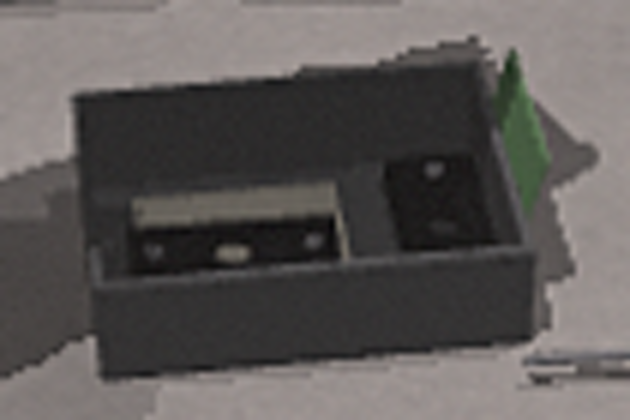

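The plate lies flat in its bin next to the two fixed ones, and the gap is clear. Next I'll refine the bolt head position from these views.

```bash
python3 - <<'E'
from h import *
np.set_printoptions(precision=4,suppress=True)
T=lambda u,v:(215+(u+.5)/8-.5,185+(v+.5)/8-.5)
S=lambda u,v:(250+(u+.5)/8-.5,190+(v+.5)/8-.5)
P={}
for n,p in dict(brm=(607,308),brp=(107,362),bfm=(608,345),bfp=(110,405),rrm=(581,88),rfm=(577,145),rfp=(103,192)).items():
    P[n]=onz("top",T(*p),.095);print(n,P[n])
yw=lambda a,b:np.arctan2((P[a]-P[b])[0],-(P[a]-P[b])[1])
print(yw('brm','brp'),yw('bfm','bfp'),yw('rfm','rfp'),np.linalg.norm(P['brm']-P['brp']))
print("tri",tri(S(207,372),T(607,308)),tri(S(445,340),T(581,88)),tri(S(390,345),T(577,145)))
for p in [(350,240),(353,300),(353,315)]: print("head",onz("top",T(*p),.08))
# side: head/collar: collar top ~ (187,193), head far end (270,225)
for yaw in(.12,.137,.15):
  for m in((P['brm']+P['brp'])/2,):
    print(yaw,m+np.array([.02*np.cos(yaw),.02*np.sin(yaw),0]))
# head: two-view, collar/head junction top edge
print("collar",tri(S(205,192),T(354,300)), "head end top", tri(S(270,205),T(352,240)))
E
```

```text
brm [ 0.5445 -0.0622  0.095 ]
brp [0.5277 0.0855 0.095 ]
bfm [ 0.5335 -0.0625  0.095 ]
bfp [0.515  0.0845 0.095 ]
rrm [ 0.6102 -0.0544  0.095 ]
rfm [ 0.593  -0.0532  0.095 ]
rfp [0.5782 0.0874 0.095 ]
0.11312965630472803 0.12524645297082393 0.1052707065893697 0.14864875424071733
tri (array([ 0.5462, -0.0619,  0.0977]), np.float64(0.0038703707044877105)) (array([ 0.611 , -0.0543,  0.0974]), np.float64(0.0023095501655438755)) (array([ 0.5953, -0.0532,  0.0949]), np.float64(0.004469930119160011))
head [0.5657 0.0143 0.08  ]
head [0.5476 0.0133 0.08  ]
head [0.5431 0.0133 0.08  ]
0.12 [0.5559 0.0141 0.095 ]
0.137 [0.5559 0.0144 0.095 ]
0.15 [0.5558 0.0147 0.095 ]
collar (array([0.5489, 0.013 , 0.0873]), np.float64(0.003623601284177526)) head end top (array([0.5674, 0.0138, 0.0798]), np.float64(0.003257066696399091))
```

Call:
{"api": "send_rows", "payload": {"series": [{"gripper": 0.65, "dx": 0, "dy": 2, "dz": 0, "ax": 0, "ay": 0, "az": 0}, {"gripper": 0.65, "dx": 0, "dy": 5.5, "dz": 0, "ax": 0, "ay": 0, "az": -0.02}, {"gripper": 0.65, "dx": 0, "dy": 9, "dz": 0, "ax": 0, "ay": 0, "az": -0.04}, {"gripper": 0.65, "dx": 0, "dy": 12.5, "dz": 0, "ax": 0, "ay": 0, "az": -0.06}, {"gripper": 0.65, "dx": 0, "dy": 16, "dz": 0.5, "ax": 0, "ay": 0, "az": -0.074}]}}

```text
time_s: 11.38
eef_pos: [0.5499, 0.1663, 0.1918]
ee_rot: [3.131, 0.186, -0.014]
contact_force: [0.4, 0.4, 0.6]
opening: 0.652
```

```bash
python3 go.py .559 .0143 .16 .117
```

```text
t 11.38 pos [0.5499 0.1663 0.1918] yaw 0.118 F [0.4 0.4 0.6] op 0.652
d cm [-0.87 15.19  3.26] a [0.004 0.009 0.001]
```

Call:
{"api": "send_rows", "payload": {"series": [{"gripper": 0.65, "dx": -0.2, "dy": 3.6, "dz": 0.5, "ax": 0.004, "ay": 0.009, "az": 0}, {"gripper": 0.65, "dx": -0.4, "dy": 7.2, "dz": 1, "ax": 0.004, "ay": 0.009, "az": 0}, {"gripper": 0.65, "dx": -0.6, "dy": 10.8, "dz": 2, "ax": 0.004, "ay": 0.009, "az": 0}, {"gripper": 0.65, "dx": -0.8, "dy": 14, "dz": 2.5, "ax": 0.004, "ay": 0.009, "az": 0}, {"gripper": 0.65, "dx": -0.9, "dy": 15, "dz": 2.6, "ax": 0.004, "ay": 0.009, "az": 0}]}}

```text
time_s: 11.8
eef_pos: [0.5572, 0.0126, 0.1638]
ee_rot: [3.136, 0.182, -0.007]
contact_force: [-0.6, 0.6, -0.4]
opening: 0.655
```

Call:
{"api": "send_rows", "payload": {"series": [{"gripper": 0.65, "dx": 0, "dy": 0, "dz": 0, "ax": 0, "ay": 0, "az": 0}, {"gripper": 0.65, "dx": 0, "dy": 0, "dz": 0, "ax": 0, "ay": 0, "az": 0}, {"gripper": 0.65, "dx": 0, "dy": 0, "dz": 0, "ax": 0, "ay": 0, "az": 0}, {"gripper": 0.65, "dx": 0, "dy": 0, "dz": 0, "ax": 0, "ay": 0, "az": 0}, {"gripper": 0.65, "dx": 0, "dy": 0, "dz": 0, "ax": 0, "ay": 0, "az": 0}]}}

```text
time_s: 12.22
eef_pos: [0.5572, 0.0138, 0.1639]
ee_rot: [3.136, 0.184, -0.007]
contact_force: [-0.2, -0.5, 0.0]
opening: 0.648
```

```bash
python3 go.py .559 .0143 .13 .117
```

```text
t 12.22 pos [0.5572 0.0138 0.1639] yaw 0.117 F [-0.2 -0.5  0. ] op 0.648
d cm [ 0.19 -0.03  3.38] a [0.    0.004 0.   ]
```

Call:
{"api": "send_rows", "payload": {"series": [{"gripper": 0.65, "dx": 0.2, "dy": 0, "dz": 1, "ax": 0, "ay": 0.004, "az": 0}, {"gripper": 0.65, "dx": 0.2, "dy": 0, "dz": 2.2, "ax": 0, "ay": 0.004, "az": 0}, {"gripper": 0.65, "dx": 0.2, "dy": 0, "dz": 3.2, "ax": 0, "ay": 0.004, "az": 0}, {"gripper": 0.65, "dx": 0.2, "dy": 0, "dz": 3.4, "ax": 0, "ay": 0.004, "az": 0}, {"gripper": 0.65, "dx": 0.2, "dy": 0, "dz": 3.4, "ax": 0, "ay": 0.004, "az": 0}]}}

```text
time_s: 12.63
eef_pos: [0.5584, 0.0141, 0.1285]
ee_rot: [-3.136, -0.184, 0.004]
contact_force: [0.3, -0.6, 0.2]
opening: 0.651
```

```bash
python3 go.py .559 .0143 .068 .117;python3 - <<'E'
from h import *
im=r.snapshot("side")[:,:,::-1];crop("s",im,230,170,320,265,6,"s6")
im=r.snapshot("top")[:,:,::-1];crop("s",im,215,165,315,265,5,"t6")
E
```

```text
t 12.63 pos [0.5584 0.0141 0.1285] yaw 0.117 F [ 0.3 -0.6  0.2] op 0.651
d cm [ 0.07 -0.01  6.05] a [-0.     0.003  0.   ]
```

View pics/s6.png

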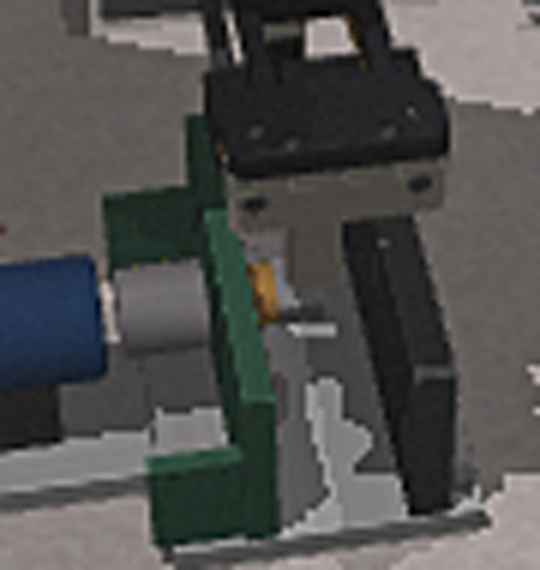

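View pics/t6.png

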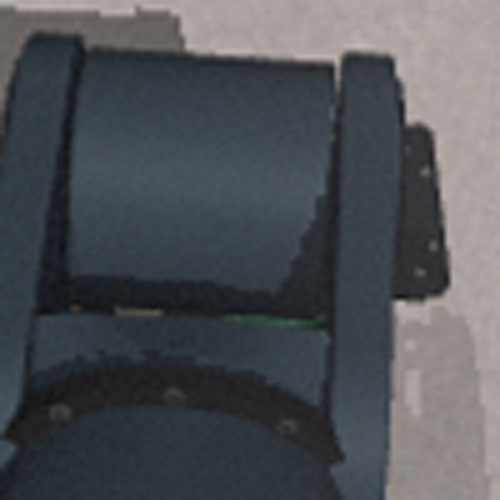

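The -y finger tip shows at crop (315,285), between bracket and rail and slightly nearer the rail. I'll check that against the state.

```bash
python3 - <<'E'
from h import *
R=np.array([[np.cos(.117),-np.sin(.117)],[np.sin(.117),np.cos(.117)]])
for x in(-.0075,.0075):
  for y in(-.03,-.0475):
    p=np.r_[np.array([.5584,.0141])+R@[x,y],.1095];u=proj("side",p)[0];print(x,y,((u-[230,170])*6).round(0))
E
```

```text
-0.0075 -0.03 [284. 279.]
-0.0075 -0.0475 [292. 315.]
0.0075 -0.03 [325. 274.]
0.0075 -0.0475 [333. 309.]
```

Prediction and picture agree to about a pixel in x. I'll descend in two steps while watching the force.

Call:
{"api": "send_rows", "payload": {"series": [{"gripper": 0.65, "dx": 0.05, "dy": 0, "dz": 0.8, "ax": 0, "ay": 0, "az": 0}, {"gripper": 0.65, "dx": 0.05, "dy": 0, "dz": 1.8, "ax": 0, "ay": 0, "az": 0}, {"gripper": 0.65, "dx": 0.05, "dy": 0, "dz": 2.8, "ax": 0, "ay": 0, "az": 0}, {"gripper": 0.65, "dx": 0.05, "dy": 0, "dz": 3.4, "ax": 0, "ay": 0, "az": 0}, {"gripper": 0.65, "dx": 0.05, "dy": 0, "dz": 3.5, "ax": 0, "ay": 0, "az": 0}]}}

```text
time_s: 13.15
eef_pos: [0.5588, 0.0141, 0.093]
ee_rot: [-3.136, -0.184, 0.005]
contact_force: [0.0, -0.4, 0.0]
opening: 0.647
```

```bash
python3 go.py .559 .0143 .068 .117
```

```text
t 13.15 pos [0.5588 0.0141 0.093 ] yaw 0.117 F [ 0.  -0.4  0. ] op 0.647
d cm [ 0.03 -0.02  2.5 ] a [-0.     0.003  0.   ]
```

Call:
{"api": "send_rows", "payload": {"series": [{"gripper": 0.65, "dx": 0, "dy": 0, "dz": 0.8, "ax": 0, "ay": 0, "az": 0}, {"gripper": 0.65, "dx": 0, "dy": 0, "dz": 1.6, "ax": 0, "ay": 0, "az": 0}, {"gripper": 0.65, "dx": 0, "dy": 0, "dz": 2.3, "ax": 0, "ay": 0, "az": 0}, {"gripper": 0.65, "dx": 0, "dy": 0, "dz": 2.5, "ax": 0, "ay": 0, "az": 0}, {"gripper": 0.65, "dx": 0, "dy": 0, "dz": 2.5, "ax": 0, "ay": 0, "az": 0}]}}

```text
time_s: 13.57
eef_pos: [0.5584, 0.0141, 0.0673]
ee_rot: [-3.136, -0.184, 0.007]
contact_force: [0.5, -0.2, 0.1]
opening: 0.645
```

Call:
{"api": "send_rows", "payload": {"series": [{"gripper": 0.5, "dx": 0, "dy": 0, "dz": 0, "ax": 0, "ay": 0, "az": 0}, {"gripper": 0.4, "dx": 0, "dy": 0, "dz": 0, "ax": 0, "ay": 0, "az": 0}, {"gripper": 0.35, "dx": 0, "dy": 0, "dz": 0, "ax": 0, "ay": 0, "az": 0}, {"gripper": 0.33, "dx": 0, "dy": 0, "dz": 0, "ax": 0, "ay": 0, "az": 0}, {"gripper": 0.33, "dx": 0, "dy": 0, "dz": 0, "ax": 0, "ay": 0, "az": 0}]}}

```text
time_s: 13.98
eef_pos: [0.5585, 0.0141, 0.0675]
ee_rot: [-3.136, -0.184, 0.006]
contact_force: [-0.1, 0.4, 0.6]
opening: 0.354
```

```bash
python3 go.py .559 .0143 .068 .117;python3 - <<'E'
from h import *
im=r.snapshot("side")[:,:,::-1];crop("s",im,230,170,320,265,6,"s7")
E
```

```text
t 13.98 pos [0.5585 0.0141 0.0675] yaw 0.117 F [-0.1  0.4  0.6] op 0.354
d cm [ 0.05 -0.02 -0.05] a [-0.     0.004  0.   ]
```

View pics/s7.png

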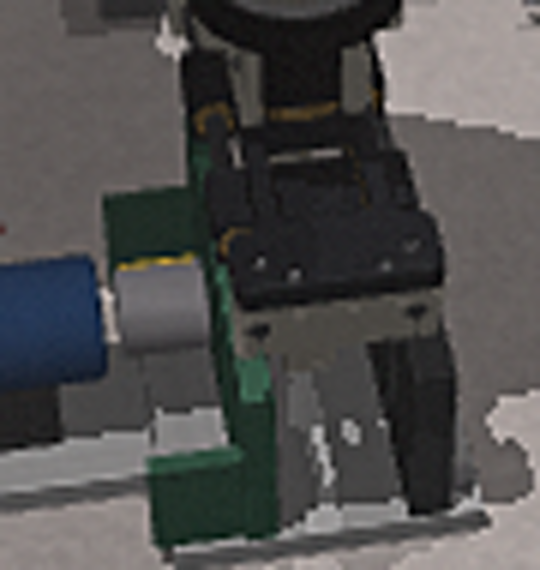

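The fingers are down in the gap and the head is hidden behind the gripper. The yellow mark on the turning nut, at crop (158,263), will show whether it stops. I'll close.

Call:
{"api": "send_rows", "payload": {"series": [{"gripper": 0.25, "dx": 0, "dy": 0, "dz": 0, "ax": 0, "ay": 0, "az": 0}, {"gripper": 0.15, "dx": 0, "dy": 0, "dz": 0, "ax": 0, "ay": 0, "az": 0}, {"gripper": 0.0, "dx": 0, "dy": 0, "dz": 0, "ax": 0, "ay": 0, "az": 0}, {"gripper": 0, "dx": 0, "dy": 0, "dz": 0, "ax": 0, "ay": 0, "az": 0}, {"gripper": 0, "dx": 0, "dy": 0, "dz": 0, "ax": 0, "ay": 0, "az": 0}]}}

```text
time_s: 14.45
eef_pos: [0.5583, 0.0153, 0.0677]
ee_rot: [-3.134, -0.183, 0.006]
contact_force: [-0.4, 10.1, 3.2]
opening: 0.255
```

Call:
{"api": "send_rows", "payload": {"series": [{"gripper": 0, "dx": 0, "dy": 0, "dz": 0, "ax": 0, "ay": 0, "az": 0}, {"gripper": 0, "dx": 0, "dy": 0, "dz": 0, "ax": 0, "ay": 0, "az": 0}, {"gripper": 0.0, "dx": 0, "dy": 0, "dz": 0, "ax": 0, "ay": 0, "az": 0}, {"gripper": 0, "dx": 0, "dy": 0, "dz": 0, "ax": 0, "ay": 0, "az": 0}, {"gripper": 0, "dx": 0, "dy": 0, "dz": 0, "ax": 0, "ay": 0, "az": 0}]}}

```text
time_s: 14.87
eef_pos: [0.5583, 0.0154, 0.0677]
ee_rot: [-3.134, -0.183, 0.006]
contact_force: [-0.3, 2.3, 0.0]
opening: 0.251
```

```bash
python3 go.py .559 .0143 .068 .117;python3 - <<'E'
from h import *
im=r.snapshot("side")[:,:,::-1];cv2.imwrite("pics/side8.png",im)
E
```

```text
t 14.87 pos [0.5583 0.0154 0.0677] yaw 0.117 F [-0.3  2.3  0. ] op 0.251
d cm [ 0.06  0.12 -0.03] a [-0.002  0.004 -0.   ]
```

Call:
{"api": "send_rows", "payload": {"series": [{"gripper": 0, "dx": 0, "dy": 0, "dz": 0, "ax": 0, "ay": 0, "az": 0}, {"gripper": 0, "dx": 0, "dy": 0, "dz": 0, "ax": 0, "ay": 0, "az": 0}, {"gripper": 0.0, "dx": 0, "dy": 0, "dz": 0, "ax": 0, "ay": 0, "az": 0}, {"gripper": 0, "dx": 0, "dy": 0, "dz": 0, "ax": 0, "ay": 0, "az": 0}, {"gripper": 0, "dx": 0, "dy": 0, "dz": 0, "ax": 0, "ay": 0, "az": 0}]}}

```text
time_s: 15.33
eef_pos: [0.5583, 0.0154, 0.0677]
ee_rot: [-3.134, -0.183, 0.006]
contact_force: [-0.2, 1.5, 1.1]
opening: 0.252
```

Call:
{"api": "send_rows", "payload": {"series": [{"gripper": 0, "dx": 0, "dy": 0, "dz": 0, "ax": 0, "ay": 0, "az": 0}, {"gripper": 0, "dx": 0, "dy": 0, "dz": 0, "ax": 0, "ay": 0, "az": 0}, {"gripper": 0.0, "dx": 0, "dy": 0, "dz": 0, "ax": 0, "ay": 0, "az": 0}, {"gripper": 0, "dx": 0, "dy": 0, "dz": 0, "ax": 0, "ay": 0, "az": 0}, {"gripper": 0, "dx": 0, "dy": 0, "dz": 0, "ax": 0, "ay": 0, "az": 0}]}}

```text
time_s: 15.75
eef_pos: [0.5583, 0.0154, 0.0677]
ee_rot: [-3.134, -0.183, 0.006]
contact_force: [0.0, 3.0, 0.2]
opening: 0.253
```

```bash
python3 go.py .559 .0143 .068 .117;python3 - <<'E'
from h import *
im=r.snapshot("side")[:,:,::-1];cv2.imwrite("pics/side9.png",im)
a=cv2.imread("pics/side8.png")
g=[cv2.resize(i[185:250,225:320],None,fx=4,fy=4,interpolation=cv2.INTER_CUBIC) for i in(a,im)]
cv2.imwrite("pics/cmp.png",np.hstack(g));cv2.imwrite("pics/full9.png",im);cv2.imwrite("pics/top9.png",r.snapshot("top")[:,:,::-1])
print(r.read_state()['wrist_torque'])
E
```

```text
t 15.75 pos [0.5583 0.0154 0.0677] yaw 0.117 F [0.  3.  0.2] op 0.253
d cm [ 0.06  0.12 -0.04] a [-0.002  0.004 -0.   ]
[ 0.53900462  0.09927133 -0.02150108]
```

View pics/cmp.png

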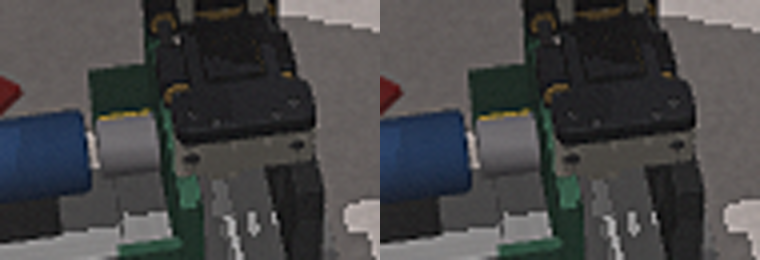

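View pics/top9.png

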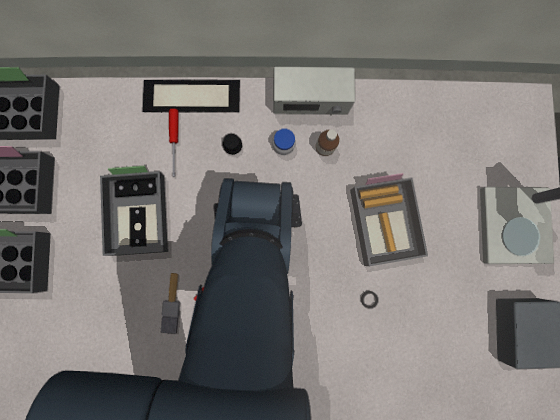

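View pics/full9.png

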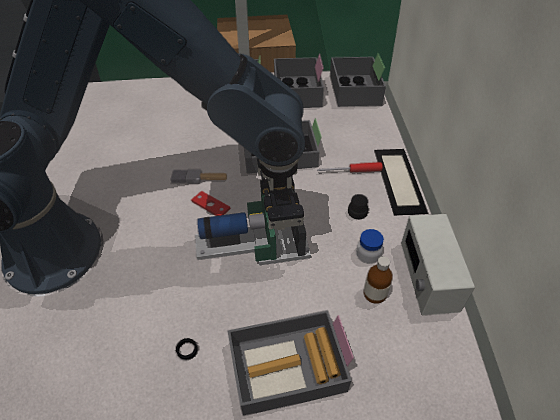

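The opening of 0.252 reads as about 23.4 mm. That is between the head's 22 mm across flats and the collar's 24 mm, so I need to check whether the nut has stopped and whether the pads touch the collar.

```bash
python3 - <<'E'
from h import *
a=cv2.imread("pics/side8.png");b=cv2.imread("pics/side9.png");c=cv2.imread("pics/side0.png");d=cv2.imread("pics/side5.png")
sl=np.s_[205:232,246:268]
f=lambda x,y:np.abs(x[sl].astype(int)-y[sl]).mean().round(2)
print(f(a,b),f(c,d))
g=[cv2.resize(i[205:235,240:270],None,fx=8,fy=8,interpolation=cv2.INTER_NEAREST) for i in(a,b)]
cv2.imwrite("pics/cmp2.png",np.hstack(g))
E
```

```text
1.58 11.4
```

View pics/cmp2.png

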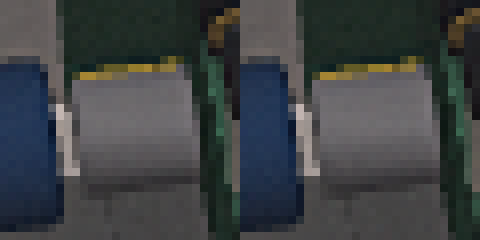

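The yellow mark did not move in 0.9 s, so the bolt has stopped. To rule out that the pads hold the collar, I'll regrip 4 mm nearer the rail and compare the opening.

Call:
{"api": "send_rows", "payload": {"series": [{"gripper": 0.4, "dx": 0, "dy": 0, "dz": 0, "ax": 0, "ay": 0, "az": 0}, {"gripper": 0.4, "dx": 0, "dy": 0, "dz": 0, "ax": 0, "ay": 0, "az": 0}, {"gripper": 0.4, "dx": 0.2, "dy": 0, "dz": 0, "ax": 0, "ay": 0, "az": 0}, {"gripper": 0.4, "dx": 0.4, "dy": 0, "dz": 0, "ax": 0, "ay": 0, "az": 0}, {"gripper": 0.4, "dx": 0.4, "dy": 0, "dz": 0, "ax": 0, "ay": 0, "az": 0}]}}

```text
time_s: 16.27
eef_pos: [0.5627, 0.0158, 0.0677]
ee_rot: [-3.134, -0.183, 0.006]
contact_force: [0.6, -0.3, -0.7]
opening: 0.399
```

Call:
{"api": "send_rows", "payload": {"series": [{"gripper": 0.3, "dx": 0, "dy": 0, "dz": 0, "ax": 0, "ay": 0, "az": 0}, {"gripper": 0.1, "dx": 0, "dy": 0, "dz": 0, "ax": 0, "ay": 0, "az": 0}, {"gripper": 0.0, "dx": 0, "dy": 0, "dz": 0, "ax": 0, "ay": 0, "az": 0}, {"gripper": 0, "dx": 0, "dy": 0, "dz": 0, "ax": 0, "ay": 0, "az": 0}, {"gripper": 0, "dx": 0, "dy": 0, "dz": 0, "ax": 0, "ay": 0, "az": 0}]}}

```text
time_s: 16.68
eef_pos: [0.5628, 0.016, 0.0677]
ee_rot: [-3.134, -0.183, 0.006]
contact_force: [0.3, 2.6, -0.5]
opening: 0.24
```

Call:
{"api": "send_rows", "payload": {"series": [{"gripper": 0, "dx": 0, "dy": 0, "dz": 0, "ax": 0, "ay": 0, "az": 0}, {"gripper": 0, "dx": 0, "dy": 0, "dz": 0, "ax": 0, "ay": 0, "az": 0}, {"gripper": 0.0, "dx": 0, "dy": 0, "dz": 0, "ax": 0, "ay": 0, "az": 0}, {"gripper": 0, "dx": 0, "dy": 0, "dz": 0, "ax": 0, "ay": 0, "az": 0}, {"gripper": 0, "dx": 0, "dy": 0, "dz": 0, "ax": 0, "ay": 0, "az": 0}]}}

```text
time_s: 17.1
eef_pos: [0.5627, 0.016, 0.0677]
ee_rot: [-3.134, -0.183, 0.006]
contact_force: [0.5, 1.1, -0.0]
opening: 0.241
```

```bash
python3 go.py .559 .0143 .068 .117;python3 - <<'E'
from h import *
im=r.snapshot("side")[:,:,::-1];cv2.imwrite("pics/side10.png",im)
for i in range(4):print(r.snapshot("top").shape[0],r.read_state()['opening'])
E
```

```text
t 17.1 pos [0.5627 0.016  0.0677] yaw 0.117 F [ 0.5  1.1 -0. ] op 0.241
d cm [-0.39  0.12 -0.03] a [-0.002  0.003 -0.   ]
420 0.24132320177486594
420 0.2429588349478986
420 0.24287920681270608
420 0.24062323408966443
```

The opening is now 0.241, or 22.4 mm, close to the 22 mm across flats. I'll check that the nut is still and compare the hexagon's angle with the first grip.

```bash
python3 - <<'E'
from h import *
import time
b=r.snapshot("side")[:,:,::-1];cv2.imwrite("pics/side11.png",b)
a=cv2.imread("pics/side10.png");z=cv2.imread("pics/side9.png")
sl=np.s_[205:232,246:268]
f=lambda x,y:np.abs(x[sl].astype(int)-y[sl]).mean().round(2)
print(r.read_state()['time_s'],f(a,b),f(z,b))
g=[cv2.resize(i[205:235,240:270],None,fx=8,fy=8,interpolation=cv2.INTER_NEAREST) for i in(z,a,b)]
cv2.imwrite("pics/cmp3.png",np.hstack(g))
E
```

```text
17.4 1.56 3.58
```

View pics/cmp3.png

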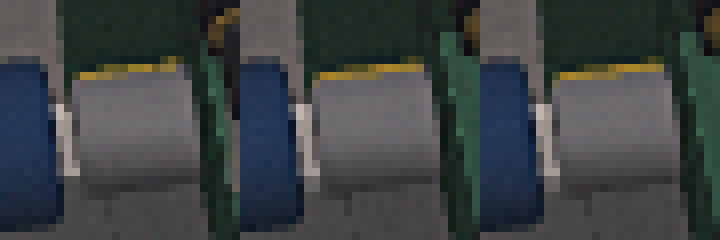

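Call:
{"api": "send_rows", "payload": {"series": [{"gripper": 0.33, "dx": 0, "dy": 0, "dz": 0, "ax": 0, "ay": 0, "az": 0}, {"gripper": 0.33, "dx": 0, "dy": 0, "dz": 0, "ax": 0, "ay": 0, "az": 0}, {"gripper": 0.33, "dx": 0, "dy": 0, "dz": 0, "ax": 0, "ay": 0, "az": 0}, {"gripper": 0, "dx": 0, "dy": 0, "dz": 0, "ax": 0, "ay": 0, "az": 0}, {"gripper": 0, "dx": 0, "dy": 0, "dz": 0, "ax": 0, "ay": 0, "az": 0}]}}

```text
time_s: 17.82
eef_pos: [0.5627, 0.016, 0.0677]
ee_rot: [-3.134, -0.183, 0.006]
contact_force: [-0.4, 1.5, 1.1]
opening: 0.235
```

Call:
{"api": "send_rows", "payload": {"series": [{"gripper": 0, "dx": 0, "dy": 0, "dz": 0, "ax": 0, "ay": 0, "az": 0}, {"gripper": 0, "dx": 0, "dy": 0, "dz": 0, "ax": 0, "ay": 0, "az": 0}, {"gripper": 0.0, "dx": 0, "dy": 0, "dz": 0, "ax": 0, "ay": 0, "az": 0}, {"gripper": 0, "dx": 0, "dy": 0, "dz": 0, "ax": 0, "ay": 0, "az": 0}, {"gripper": 0, "dx": 0, "dy": 0, "dz": 0, "ax": 0, "ay": 0, "az": 0}]}}

```text
time_s: 18.23
eef_pos: [0.5627, 0.0159, 0.0677]
ee_rot: [-3.134, -0.183, 0.006]
contact_force: [0.3, 0.7, -1.1]
opening: 0.232
```

Call:
{"api": "send_rows", "payload": {"series": [{"gripper": 0, "dx": 0, "dy": 0, "dz": 0, "ax": 0, "ay": 0, "az": 0}, {"gripper": 0, "dx": 0, "dy": 0, "dz": 0, "ax": 0, "ay": 0, "az": 0}, {"gripper": 0.0, "dx": 0, "dy": 0, "dz": 0, "ax": 0, "ay": 0, "az": 0}, {"gripper": 0, "dx": 0, "dy": 0, "dz": 0, "ax": 0, "ay": 0, "az": 0}, {"gripper": 0, "dx": 0, "dy": 0, "dz": 0, "ax": 0, "ay": 0, "az": 0}]}}

```text
time_s: 18.65
eef_pos: [0.5627, 0.016, 0.0677]
ee_rot: [-3.134, -0.183, 0.006]
contact_force: [0.3, 0.9, 0.0]
opening: 0.232
```

```bash
python3 go.py .559 .0143 .068 .117;python3 - <<'E'
from h import *
b=r.snapshot("side")[:,:,::-1];cv2.imwrite("pics/side12.png",b)
o=[]
for i in range(8):r.snapshot("top");o.append(r.read_state()['opening'])
print(np.mean(o),np.std(o))
b=r.snapshot("side")[:,:,::-1]
a=cv2.imread("pics/side12.png");z=cv2.imread("pics/side11.png")
sl=np.s_[205:232,246:268]
f=lambda x,y:np.abs(x[sl].astype(int)-y[sl]).mean().round(2)
print(r.read_state()['time_s'],f(a,b),f(z,b))
g=[cv2.resize(i[205:235,240:270],None,fx=8,fy=8,interpolation=cv2.INTER_NEAREST) for i in(z,a,b)]
cv2.imwrite("pics/cmp4.png",np.hstack(g))
E
```

```text
t 18.65 pos [0.5627 0.016  0.0677] yaw 0.117 F [0.3 0.9 0. ] op 0.232
d cm [-0.39  0.12 -0.03] a [-0.002  0.003 -0.   ]
0.23377451567501412 0.0024318188223519167
19.15 1.56 2.22
```

View pics/cmp4.png

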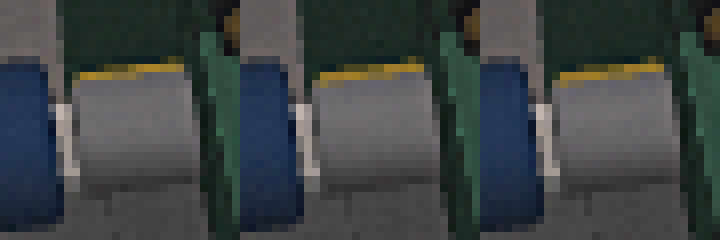

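The opening now reads 0.234, or 21.7 mm. That fits the 22 mm across flats, since the 40 mm plate read 39.5 mm. The head is squared up, and the nut mark held still over 0.5 s. I'll hand in.

```bash
python3 - <<'E'
from plant import r
s=r.read_state();print(s['time_s'],s['contact_force'].round(1),s['opening']);print(r.hand_in())
E
```

```text
19.15 [0.8 0.4 0.3] 0.22900772120618293
the job is handed in; nothing more can be done
None
```

I put the pillar in the brass-pillar bin and then the plate in the black-plate bin. I then gripped the bolt head in the gap, and handed the job in at 19.2 s still holding it.

**Last checks:**
- **Parts:** both lie flat on the free floor of their bins, and the other things on the bench look unmoved in both views.
- **Bolt:** the yellow mark on the nut did not move over the last 0.5 s watched, so the bolt has stopped. The opening reads about 21.7 mm, which fits the head's 22 mm across flats. The outside force was about 1 N.

**What disagreed or went wrong:**
- **Floor contact:** while lowering the pillar, the fingertips overshot and touched the bin floor. The force on the tool reached about 63 N (61 N of it vertical), below the 120 N wrist limit, and I backed off at once. It was the fingers and the held pillar that touched, not the gripper's body.
- **Bolt grips:** the first two grips already stopped the bolt but read 23.4 and 22.4 mm, so the hexagon was not fully square or the pads touched the collar. I moved about 4 mm towards the rail and regripped, then regripped once more to get the final reading.
- **Heights:** points triangulated from the two cameras disagreed by 2–5 mm, and most heights read 2–3 mm high. I used the given heights where they differed.

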